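# Mount a rippled sample panel in the sloping spring holder

### The arm

A 7-joint arm with a two-finger parallel gripper is mounted at the origin on the work surface. World frame = base frame: x ahead of the robot, y to its left, z up, the work surface at z = 0. Lengths are in m, angles in rad, forces in N, time in s.
With the tool pointing down it reaches from about 0.425 to 0.875 m from the base axis. Payload 9.9 kg.
Tool frame: the origin (TCP) lies at the very end of the fingers, on their centre line; the grasp point (between the pads) lies 19 mm behind it; y points along the fingers, x is the direction in which the jaws open and shut, and the axes are right-handed (so a half turn about y gives the same grasp; the last joint's range is limited). The gripper opens to 85 mm and grips with 20 to 120 N. Pads are 22 mm wide; open, the fingers measure 114 mm over their backs; the gripper's body (76 mm by 85 mm) begins 54 mm behind the grasp point. The pads swing forward as they close: fully open they stand 13 mm farther back than shut.
Start: joints at [-1.308, 0.576, 0.025, 1.437, -0.015, 1.129, -0.057], TCP at [0.229, 0.635, 0.231] pointing down, gripper open.
Joint ranges: [-2.76, 2.76], [-0.34, 2.15], [-1.52, 1.57], [0.19, 2.46], [-1.09, 4.23], [0.17, 1.99], [-2.82, 2.82]. Speed limits (rad/s): [2.22, 2.22, 3.01, 3.01, 3.14, 3.14, 3.14].

### API

Orientations are given as a 3x3 rotation matrix whose columns are the frame's x, y, z axes.
In Python, from cell import r gives the robot as it stands.
- The arm moves only by the tool drive_tool, never from a script. Its argument "steps" is a list of rows, each a list of 6 numbers: the shift along the tool's x, y, z scaled (see below), then the turn, a rotation vector about the tool's x, y, z scaled (see below). In form: [[x, y, z, wx, wy, wz], ...]. A call has 1 to 20 rows; each row shifts and turns the commanded pose from where the row before left it, along the tool's axes as they then stand; what a row does not reach is not made up. The controller multiplies each number of a shift by 60 cm and each number of a turn by 180 degrees. A row lasts 1/10 s, in which the tool goes at most 50 mm and 8.59 degrees, less where a joint would pass 70% of its speed; a pose out of reach is approached as far as the arm can. A call with a number of a shift or a turn outside -1 to 1 is refused whole. A call with a gripper value outside its range is refused whole. "gripper" is the opening, from -1 (shut) to 1 (fully open), so that 0 is half open, set as the call begins (left out, the last holds). The fingers move at their own pace and stop on an object; "force" is the grip in N (left out, the last holds). Time passes only in rows, so rows that do not move let the fingers close. It gives the time, the measured TCP pose, the force and the opening at its end, in the units of the state.
- r.state(): the state, without advancing time (a new reading comes with each control period).
- r.grab_frame(name): name is "side" or "top"; returns a dict with "img" (400x640x3 uint8, blue, green, red), "range_z" (400x640 float32, m along the optical axis (not along the pixel's ray), 0 where there is no reading), "mtx" (3x3 intrinsics, pixels), "cam_to_world" (4x4, takes a point from camera to world coordinates). Camera axes: x right, y down, z forward; pixel columns grow to the right and rows downward; lengths in m; the calibration is good to about 2 mm. A picture is of the moment at which its call begins.
- r.hand_in(): hands the job in, once; it reports no verdict.
The state is a dict: "time": time; "q": joint angles; "joint_velocities": joint speeds; "joint_torque": joint torques, N m; "tcp_pos": TCP position; "orientation": TCP orientation; "wrist_force": force on the tool from outside, world axes, zero at the start; "ft_torque": the same for the moment, N m; "grip_width": opening from 0.0 (shut) to 1.0 (fully open).
Only numpy, scipy, OpenCV 4.12 (cv2) and the standard library are available. Lean on these libraries where they do the work, as an engineer would, in place of code of your own. Each camera call takes 0.05 s, during which the arm holds its last target.

### The job

Take the cream rippled sample panel off the drying rack and mount it, ripples facing out, in the sloping spring holder under the light bar: push one short edge into one sprung jaw, lower the other edge past the lip of the opposite jaw, and let go so that the springs hold it, both short edges in their grooves, midway between the jaws, square and not sticking out past the ends of the jaws. Leave the plain panel, the jar, the cup and the brush where they stand.

Things in the scene. Friction and masses are not known exactly. Their poses are not given: they have to be found in the camera images.
- relief_center (a point): Panel to mount: light rigid cream board, about 45 g, 110 mm long (x) by 56 wide (y) by 9 thick (z); wavy ripples stand up to 4 mm proud of its +z face between plain margins 12 mm wide at both short ends. The point is its centre, half-way through the thickness. Starts ripples up across the two battens of the rack. Either end may go first.
- plain_center (a point): A smooth tan panel of the same size lying on the rack beside the rippled one (the two may be in either place); a bystander, must not be shifted. The point is its centre, axes as for the rippled panel.
- rack: Fixed wooden drying rack on the table, left or right of the holder. Origin: centre of its underside. Two battens along its y, 12 mm wide, 284 long, at x = -38 and +38 mm, tops 28 mm above the table; end pieces at y = -135 and +135 mm, 12 high; open to the table between. The panels lie across the battens, lengthwise about along the rack's x, centred near y = -56 and +56 mm, in either order.
- holder: Fixed grey foot of the spring holder, 190 by 110 mm, standing on the table. Origin: centre of its underside. Its -x side is the low side of the slope and faces roughly towards the robot.
- seat (a point): Where the centre of the panel (half-way through its thickness) finally belongs: midway between the jaws, in mid-groove, 96 mm above the table. Axes of the sloping bed: x up the slope (rising 30 degrees, away from the robot), y across it, z square out of it. The jaws slide along x. A beam with guide rods, 44 mm wide, runs below, its top 15 mm under this point; open beside the beam.
- groove_lower (a point): Middle of the groove floor of the lower orange sprung jaw; axes as the seat; at rest 49 mm down the slope from the seat, moves with the jaw. Jaw 72 mm wide (y), 14 thick behind the groove. The groove faces the seat: 10.5 mm high at its floor, both lips flared 18 degrees, top lip 6.5 mm long and bottom lip 14 mm, mouth 14.5 mm high; the top lip's outer edge is 10 mm above (z) this point.
- groove_upper (a point): The same for the upper orange jaw: at rest 49 mm up the slope from the seat, groove opening down the slope towards the seat, mirror image of the lower jaw.
- light_bar (a point): Centre of the dark light bar fixed over the upper end of the holder, 16 mm (x) by 110 (y) by 14 (z), axes as the seat; it lies at x = +100, z = +74 mm from the seat. Its posts rise at y = -42 and +42 mm, x 96 to 112 mm, from the upper end block. End blocks, 72 mm wide, stand at x = -104 to -92 and +92 to +104 mm from the seat, tops 7 mm below it (z).
- jaw_lower (a joint): How far the lower jaw is pressed back down the slope, m: 0 at rest, 0.028 at its stop. Spring about 2.5 N plus 350 N/m, pushing back towards the seat. The grooves are 98 mm apart, floor to floor, at rest: a mounted panel presses each jaw back about 6 mm, and to bring the second edge down past the top lip of the other jaw the first must be pressed back at least 18 mm.
- jaw_upper (a joint): The same for the upper jaw: how far it is pressed back up the slope, m, 0 to 0.028, about 2 N at 0 plus 350 N/m.
- jar_center (a point): Bystander: closed jar of cream substrate with a white lid, 66 mm across, 100 mm high, beside the holder. The point is on its axis 50 mm above the table.
- cup_center (a point): Bystander: white takeaway cup with brown sleeve and black lid, 81 mm across, 111 mm high, beyond the rack. The point is on its axis 55 mm above the table.
- brush_grip (a point): Bystander: a flat paint brush with a wooden handle, about 200 mm long, lying on the table on the other side of the holder from the jar. The point is on its handle.
There are look-alikes about, which are no part of the job. Leave any purple look-alike of the part that bears relief_center alone. Several things look just like the holder: the one meant starts nearest to the robot's base.

How it is judged:
By the outcome, as a careful person would: the job done as asked, in the order asked, and still so for the second after the job is handed in, with the robot touching nothing.
It also fails if it takes over 51 s, if anything falls off the work surface, if the arm or the gripper's body presses on something with over 40 N, if the wrist force passes 120 N, or if a joint passes its speed limit or range.

## Working session

There is one attempt and no reset: what is moved stays moved. The work goes in short steps, Python scripts to look and compute and a tool call to move; the robot and the scene stay as the last step left them, time stands still between calls to the robot, and variables do not carry over. Pictures are saved under pics/ and viewed, and the job is handed in when it is done.

Besides the shell and the picture viewer there is one more tool, called after "Call:" as a command line: name --pt "numbers of a row" for each row, then --argument value for the rest. drive_tool: Moves the arm, as the interface text tells. Shifts and turns lie within -1 to 1; 1 stands for 60 cm of shift or 180 degrees of turn. Its arguments: {"type":"object","properties":{"steps":{"type":"array","items":{"type":"array","items":{"type":"number","minimum":-1,"maximum":1}}},"gripper":{"type":"number"},"force":{"type":"number"}},"required":["steps"]}

```bash
mkdir -p pics; ls
python3 - <<'E'
from cell import r
import cv2,numpy as np,pickle
s=r.state();print(s)
for n in("side","top"):
    f=r.grab_frame(n);cv2.imwrite(f"pics/{n}0.png",f["img"]);pickle.dump(f,open(f"{n}0.pkl","wb"))
    print(n,f["mtx"],f["cam_to_world"])
E
```

```text
pics
{'time': 0.0, 'q': array([-1.30777396,  0.57650388,  0.02483664,  1.43793927, -0.01499283,
        1.12897272, -0.05648254]), 'joint_velocities': array([ 4.85349900e-05,  3.35985066e-04,  6.61508857e-04, -2.30459356e-03,
        6.03513050e-04,  1.01181593e-03,  3.85655820e-04]), 'joint_torque': array([-5.21734291e-04, -7.65734124e+01,  2.25067019e+00, -2.85964608e+01,
        1.54962094e-02,  1.29298269e-02,  5.61467800e-05]), 'tcp_pos': array([0.2292772 , 0.63437931, 0.23045043]), 'orientation': array([[ 3.39853860e-01, -4.73944854e-04, -9.40478138e-01],
       [ 9.40476834e-01, -1.56870240e-03,  3.39854180e-01],
       [-1.63640245e-03, -9.99998657e-01, -8.73954097e-05]]), 'wrist_force': array([-0.21255175, -0.77984093, -0.03838212]), 'ft_torque': array([ 0.02771498, -0.05027457,  0.02106538]), 'grip_width': 0.9966131282895553}
side [[370.69366378   0.         320.79380038]
 [  0.         370.69366378 202.52739804]
 [  0.           0.           1.        ]] [[-0.99172679 -0.08905641  0.09244962  0.48547144]
 [-0.12825492  0.71746072 -0.68469029  0.68680697]
 [-0.00535291 -0.69088282 -0.72294694  0.88416827]
 [ 0.          0.          0.          1.        ]]
top [[371.00898427   0.         320.76400047]
 [  0.         371.00898427 198.72178164]
 [  0.           0.           1.        ]] [[ 0.02730918 -0.99196296  0.12354629  0.47383512]
 [-0.99960876 -0.02784654 -0.00262444  0.02765209]
 [ 0.00604368 -0.12342628 -0.99233534  1.10915249]
 [ 0.          0.          0.          1.        ]]
```

View pics/side0.png

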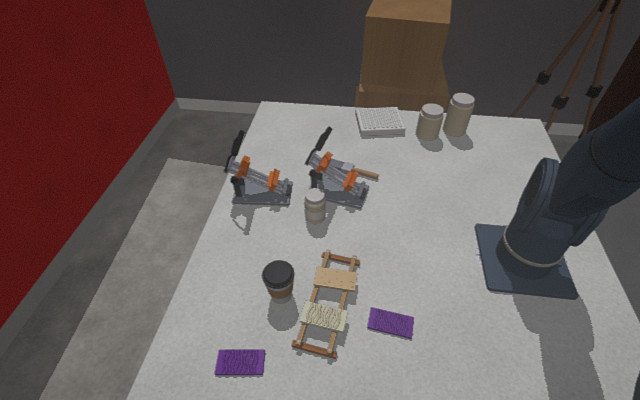

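View pics/top0.png

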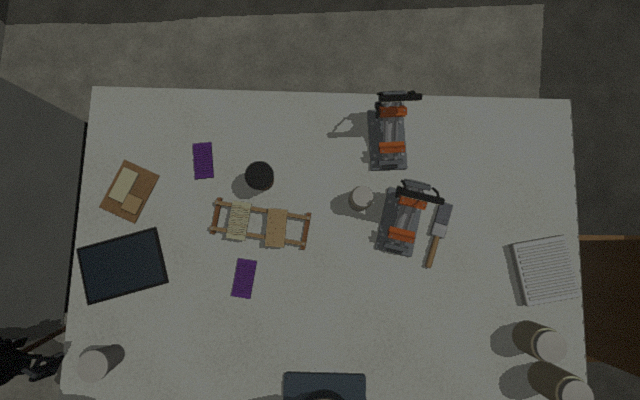

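Candidates for the panel (top-view pixels): cream rippled (239,221), tan plain (276,228), and purple look-alikes (244,278) and (203,160). I choose the cream one. The two holders are at (402,220), which is nearest the base at (323,390), and (390,135), which is farther. I choose (402,220).

```bash
cat > h.py <<'E'
import numpy as np,cv2,pickle
def load(n): return pickle.load(open(n,"rb"))
def cloud(f):
    z=f["range_z"];K=f["mtx"];T=f["cam_to_world"]
    v,u=np.mgrid[:400,:640]
    P=np.stack([(u-K[0,2])/K[0,0]*z,(v-K[1,2])/K[1,1]*z,z],-1)
    W=P@T[:3,:3].T+T[:3,3]; W[z<=0]=np.nan
    return W
def ray(f,uv,h):
    K=f["mtx"];T=f["cam_to_world"]
    uv=np.atleast_2d(uv).astype(float)
    d=np.c_[(uv[:,0]-K[0,2])/K[0,0],(uv[:,1]-K[1,2])/K[1,1],np.ones(len(uv))]@T[:3,:3].T
    o=T[:3,3]; t=(h-o[2])/d[:,2]
    return o+t[:,None]*d
def proj(f,P):
    T=np.linalg.inv(f["cam_to_world"]);P=np.atleast_2d(P)
    c=P@T[:3,:3].T+T[:3,3]
    return (c[:,:2]/c[:,2:])*np.diag(f["mtx"])[:2]+f["mtx"][:2,2]
E
python3 - <<'E'
from h import *
a=load("side0.pkl");b=load("top0.pkl")
def crop(f,x0,y0,w,h,s): return cv2.resize(f["img"][y0:y0+h,x0:x0+w],None,fx=s,fy=s,interpolation=cv2.INTER_CUBIC)
cv2.imwrite("pics/c1.png",np.vstack([crop(b,200,185,120,75,5),np.zeros((4,600,3),np.uint8)])[:400])
cv2.imwrite("pics/c2.png",crop(b,365,170,100,95,6))
cv2.imwrite("pics/c3.png",np.hstack([crop(a,290,240,100,120,4),crop(a,290,120,100,120,4)]))
W=cloud(b)
for n,p in dict(panel=(239,221),plain=(276,228),jar=(362,199),cup=(259,176),hold=(402,220),table=(330,290)).items(): print(n,W[p[1],p[0]].round(4))
W=cloud(a)
for n,p in dict(panel=(323,317),plain=(335,278),jar=(315,197),cup=(278,270),table=(420,250)).items(): print(n,W[p[1],p[0]].round(4))
E
```

```text
panel [0.5356 0.258  0.0416]
plain [0.5189 0.1518 0.0336]
jar [ 0.6019 -0.0881  0.1   ]
cup [0.6559 0.1953 0.1104]
hold [ 0.5502 -0.207   0.0592]
table [ 0.3437 -0.0097 -0.001 ]
panel [0.5389 0.2673 0.0374]
plain [0.5212 0.1525 0.035 ]
jar [ 0.6059 -0.0776  0.0986]
cup [0.6596 0.1946 0.1101]
table [ 0.2842  0.0021 -0.0033]
```

View pics/c1.png

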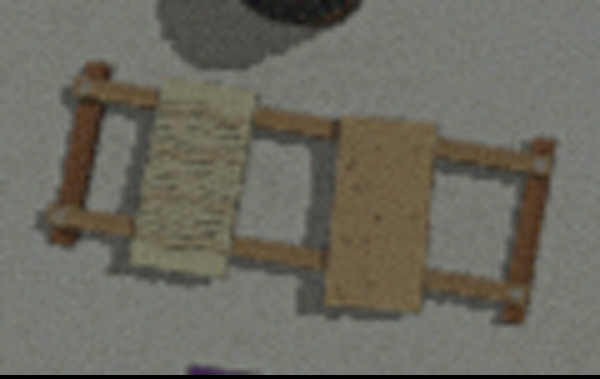

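View pics/c2.png

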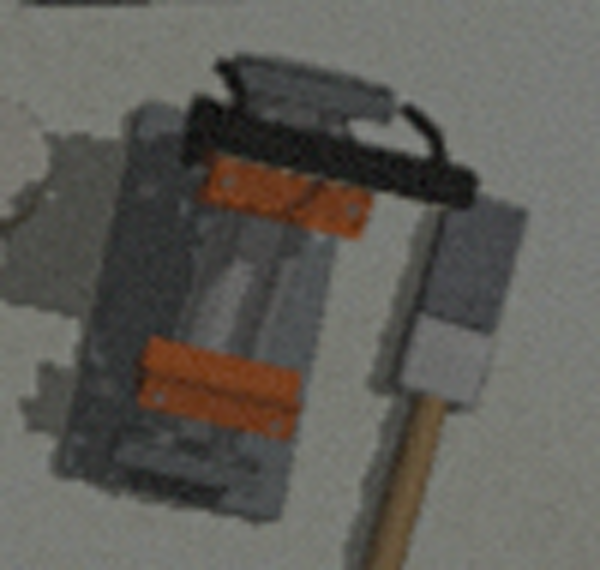

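View pics/c3.png

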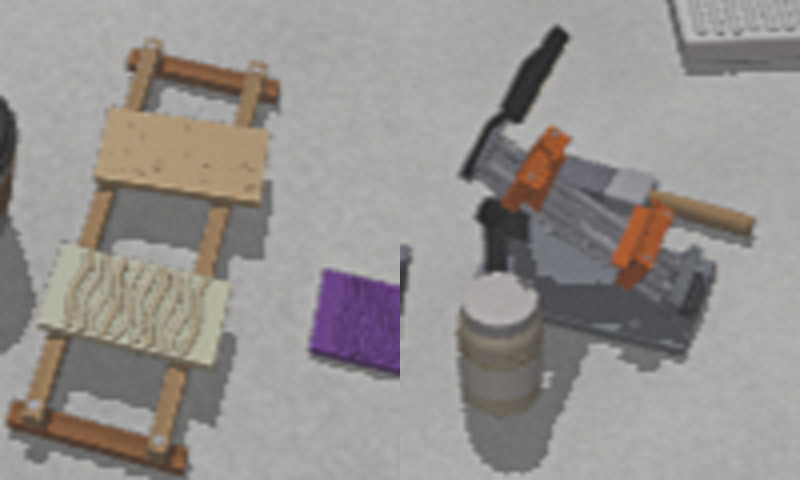

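Run:
```python
from h import *
a=load("side0.pkl");b=load("top0.pkl")
# panel
for f,n,box in((a,"side",(290,290,70,45)),(b,"top",(215,190,45,60))):
    hsv=cv2.cvtColor(f["img"],cv2.COLOR_BGR2HSV);W=cloud(f)
    x,y,w,h=box
    m=np.zeros((400,640),np.uint8)
    sub=hsv[y:y+h,x:x+w]; Wz=W[y:y+h,x:x+w,2]
    print(n,"hsv centre",sub[h//2,w//2])
    hp=Wz>0.031
    # panel by hue (cream: yellowish)
    mm=((sub[...,0]>=20)&(sub[...,0]<=45)&(sub[...,1]>25)).astype(np.uint8)
    mm=cv2.morphologyEx(mm,cv2.MORPH_CLOSE,np.ones((5,5)));mm=cv2.morphologyEx(mm,cv2.MORPH_OPEN,np.ones((5,5)))
    c=max(cv2.findContours(mm,0,cv2.CHAIN_APPROX_NONE)[0],key=cv2.contourArea)
    p=c[:,0,:]+[x,y]; G=ray(f,p,0.038)[:,:2]
    r=cv2.minAreaRect((G*1000).astype(np.float32));print("rect",r)
# orange
for f,n,boxes in((a,"side",{"up":(310,145,26,35),"lo":(335,160,30,35)}),(b,"top",{"up":(395,190,40,22),"lo":(385,223,35,24)})):
    hsv=cv2.cvtColor(f["img"],cv2.COLOR_BGR2HSV);W=cloud(f)
    for k,(x,y,w,h) in boxes.items():
        m=((hsv[...,0]<14)&(hsv[...,1]>150)&(hsv[...,2]>60))
        q=np.zeros_like(m);q[y:y+h,x:x+w]=m[y:y+h,x:x+w]
        P=W[q];P=P[np.isfinite(P).all(1)]
        C=P.mean(0);print(n,k,len(P),C.round(4),"zmin/max",P[:,2].min().round(4),P[:,2].max().round(4))
        np.save(f"or_{n}_{k}.npy",P)
    m=(hsv[...,2]<45)
```

```text
side hsv centre [ 24  40 173]
rect ((537.4397583007812, 264.3467712402344), (58.817405700683594, 107.40410614013672), 82.85836029052734)
top hsv centre [ 24  59 112]
rect ((541.3528442382812, 264.5640869140625), (121.8661117553711, 127.23802947998047), 3.576693534851074)
side up 104 [ 0.5927 -0.2127  0.1267] zmin/max 0.103 0.1368
side lo 131 [ 0.5078 -0.2003  0.0732] zmin/max 0.0141 0.0834
top up 180 [ 0.5918 -0.2181  0.1307] zmin/max 0.1238 0.138
top lo 278 [ 0.5096 -0.2013  0.0743] zmin/max 0.0636 0.0862
```

Run:
```python
from h import *
a=load("side0.pkl");b=load("top0.pkl")
c=np.array([(165,78),(258,92),(228,277),(130,262)])/5+[200,185]-.4
G=ray(b,c,0.037);print(G.round(4),G.mean(0));L=(G[0]+G[1]-G[2]-G[3])/2;S=(G[0]+G[3]-G[1]-G[2])/2
print("L",np.linalg.norm(L),np.degrees(np.arctan2(L[1],L[0])),"S",np.linalg.norm(S),np.degrees(np.arctan2(S[1],S[0])))
for n in("side","top"):
    C={}
    for k in("up","lo"):
        P=np.load(f"or_{n}_{k}.npy");m=P[:,2]>(0.115 if k=="up" else .06);P=P[m]
        C[k]=P.mean(0)
        r=cv2.minAreaRect((P[:,:2]*1000).astype(np.float32));print(n,k,r,"span")
    d=C["up"]-C["lo"];print("yaw from centres",np.degrees(np.arctan2(d[1],d[0])),d, np.linalg.norm(d))
# light bar & foot in top
hsv=cv2.cvtColor(b["img"],cv2.COLOR_BGR2HSV);W=cloud(b)
reg=np.zeros((400,640),bool);reg[175:265,370:450]=1
m=reg&(W[...,2]>0.185);P=W[m];r=cv2.minAreaRect((P[:,:2]*1000).astype(np.float32));print("bar",len(P),r,P.mean(0),P[:,2].min(),P[:,2].max())
ws=cloud(a);reg=np.zeros((400,640),bool);reg[115:180,290:345]=1
P=ws[reg&(ws[...,2]>0.18)];print("bar side",len(P),cv2.minAreaRect((P[:,:2]*1000).astype(np.float32)),P.mean(0))
for v in range(180,262,8): print(v,(W[v,372:436:4,2]*1000).round(0).tolist())
```

```text
[[0.5958 0.2809 0.037 ]
 [0.5891 0.2265 0.037 ]
 [0.4819 0.2383 0.037 ]
 [0.489  0.2949 0.037 ]] [0.53895803 0.26011502 0.037     ]
L 0.10779169394856948 -6.884062123777886 S 0.05592995256835639 82.97465361219099
side up ((590.8167114257812, -216.82736206054688), (73.66496276855469, 19.777421951293945), 72.97235870361328) span
side lo ((507.9371643066406, -202.31414794921875), (75.2528076171875, 28.652132034301758), 78.36198425292969) span
yaw from centres -9.609630754251663 [ 0.08412484 -0.0142432   0.05546324] 0.10176457572588281
top up ((591.8065795898438, -218.620361328125), (70.36602783203125, 18.9182071685791), 78.26248168945312) span
top lo ((509.2884216308594, -201.8180389404297), (72.34673309326172, 32.29566955566406), 78.07453918457031) span
yaw from centres -11.515090635737305 [ 0.08220076 -0.01674648  0.05635031] 0.10105823624375315
bar 384 ((607.25732421875, -221.4742889404297), (108.6465835571289, 35.987178802490234), 78.22372436523438) [ 0.59942157 -0.21960397  0.21403858] 0.18521861094869807 0.22238573998557065
bar side 185 ((607.3649291992188, -221.84378051757812), (
[... 480 characters left out ...]
, 131.0, 131.0, 135.0, 5.0, 3.0]
212 [1.0, -0.0, 1.0, 9.0, 9.0, 13.0, 11.0, 86.0, 76.0, 78.0, 96.0, 11.0, 11.0, -1.0, 2.0, 0.0]
220 [-0.0, 0.0, -1.0, 16.0, 14.0, 15.0, 65.0, 75.0, 64.0, 72.0, 12.0, 10.0, 4.0, -2.0, 2.0, 0.0]
228 [-1.0, 0.0, 13.0, 11.0, 51.0, 69.0, 69.0, 72.0, 52.0, 65.0, 9.0, 15.0, 4.0, 6.0, -1.0, 16.0]
236 [1.0, 0.0, 9.0, 9.0, 72.0, 73.0, 78.0, 80.0, 79.0, 86.0, 82.0, 2.0, -6.0, 1.0, -1.0, -2.0]
244 [-1.0, 12.0, 13.0, 45.0, 43.0, 39.0, 34.0, 39.0, 32.0, 13.0, 10.0, 7.0, -4.0, 0.0, 1.0, 15.0]
252 [3.0, 1.0, 3.0, 1.0, 1.0, nan, 22.0, 29.0, 14.0, 11.0, -2.0, -3.0, -3.0, 2.0, 12.0, 20.0]
260 [2.0, 2.0, 2.0, 2.0, -1.0, 3.0, -1.0, -0.0, -2.0, 0.0, 2.0, 3.0, 1.0, -2.0, 16.0, 17.0]
```

Run:
```python
from h import *
a=load("side0.pkl");b=load("top0.pkl")
def crop(f,x0,y0,w,h,s):
    im=cv2.resize(f["img"][y0:y0+h,x0:x0+w],None,fx=s,fy=s,interpolation=cv2.INTER_CUBIC)
    im=cv2.convertScaleAbs(im,alpha=1.6)
    for i in range(0,w,5):
        cv2.putText(im,str(x0+i),(i*s,8),0,.28,(0,255,255),1);cv2.line(im,(i*s,10),(i*s,14),(0,255,255),1)
    for i in range(0,h,5): cv2.putText(im,str(y0+i),(0,i*s+4),0,.28,(0,255,255),1);cv2.line(im,(18,i*s),(24,i*s),(0,255,255),1)
    return im
cv2.imwrite("pics/d1.png",crop(b,382,190,54,58,10))
cv2.imwrite("pics/d2.png",crop(a,300,135,72,60,10))
```

```text
(no output)
```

View pics/d1.png

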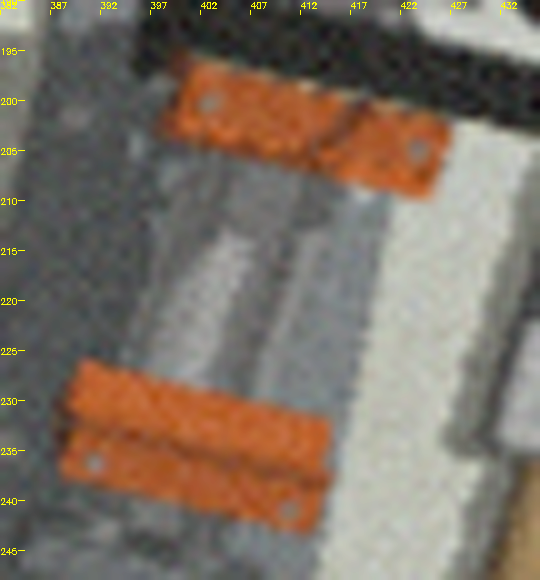

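View pics/d2.png

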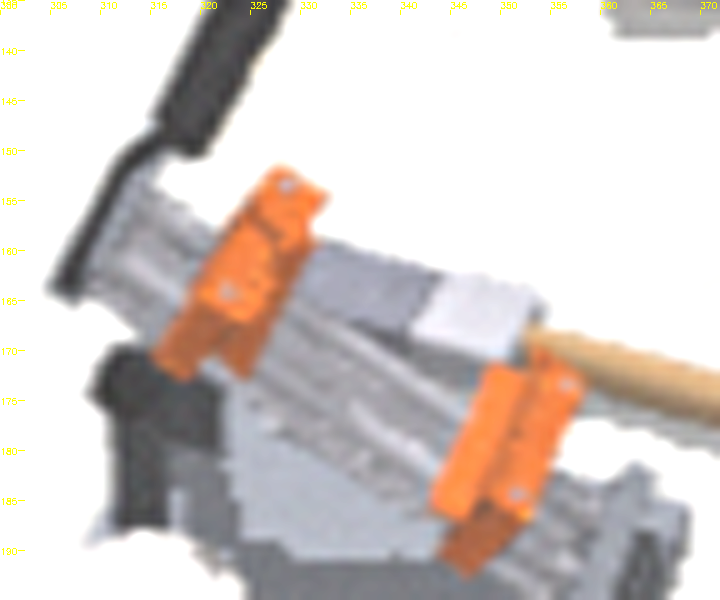

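Run:
```python
from h import *
a=load("side0.pkl");b=load("top0.pkl")
B=np.array([(95,462),(290,508),(208,103),(418,150)])/10+[382,190]-.45
A=np.array([(516,493),(567,385),(226,290),(288,183)])/10+[300,135]-.45
def P(f): return f["mtx"]@np.linalg.inv(f["cam_to_world"])[:3]
X=cv2.triangulatePoints(P(a),P(b),A.T,B.T);X=(X[:3]/X[3]).T
print(X.round(4));
for f,q in((a,A),(b,B)): print((proj(f,X)-q).round(2).tolist())
d1=X[0]-X[1];d2=X[2]-X[3];dx=X[2]+X[3]-X[0]-X[1];dx/=2
for d in(d1,d2): print("yaw y-edges",np.degrees(np.arctan2(d[1],d[0]))-90,np.linalg.norm(d))
print("dx",dx,np.degrees(np.arctan2(dx[1],dx[0])),np.degrees(np.arctan2(dx[2],np.hypot(*dx[:2]))),np.linalg.norm(dx))
M=X.mean(0);print(M)
y=np.radians(-12);c,s=np.cos(y),np.sin(y)
bz=np.array([-.5*c,-.5*s,.866]);print("seat", M-.010*bz)
# lip edges with rays
e1=ray(b,np.array([(65,427),(330,475)])/10+[382,190]-.45,.0834).mean(0)
e2=ray(b,np.array([(165,135),(430,198)])/10+[382,190]-.45,.1259).mean(0)
print(e1,e2,np.linalg.norm((e2-e1)[:2]),(e1+e2)/2+.005*np.array([c,s,0]))
```

```text
[[ 0.5042 -0.1732  0.0745]
 [ 0.4922 -0.2276  0.0735]
 [ 0.5986 -0.1914  0.1333]
 [ 0.5867 -0.2473  0.1326]]
[[-0.08, -0.01], [-0.33, -0.04], [0.07, 0.01], [-0.26, -0.04]]
[[-0.0, 0.09], [-0.02, 0.38], [0.0, -0.08], [-0.0, 0.31]]
yaw y-edges -12.444369912505351 0.055745531388719044
yaw y-edges -12.08217209808653 0.05716261505764273
dx [ 0.09442112 -0.01896888  0.05891271] -11.359315930369831 31.454693983876187 0.11289762815586499
[ 0.54542371 -0.20985708  0.10345568]
seat [ 0.55031445 -0.21089664  0.09479568]
[ 0.50801061 -0.19968414  0.0834    ] [ 0.58293721 -0.21692341  0.1259    ] 0.07688424831449024 [ 0.55036465 -0.20934333  0.10465   ]
```

```bash
cat >> h.py <<'E'
from scipy.spatial.transform import Rotation as Ro
def toolR(xdir,ydir):
    x=np.array(xdir,float);x/=np.linalg.norm(x);y=np.array(ydir,float);y-=x*(x@y);y/=np.linalg.norm(y)
    return np.c_[x,y,np.cross(x,y)]
def need(R,p,Rt,pt,n):
    """n equal rows; shift in world along straight line, rotvec constant in tool; print rows"""
    rv=(Ro.from_matrix(R.T@Rt)).as_rotvec()
    out=[]
    d=(np.array(pt)-p)/n
    for i in range(n):
        Ri=R@Ro.from_rotvec(rv*i/n).as_matrix()
        out.append(np.r_[Ri.T@d/.6,rv/n/np.pi])
    return np.array(out)
def bed():
    y=np.radians(-12);c,s=np.cos(y),np.sin(y)
    return np.c_[[c*.8660,s*.8660,.5],[-s,c,0],[-.5*c,-.5*s,.8660]]
SEAT=np.array([.5503,-.2105,.096])
E
python3 - <<'E'
from h import *
from cell import r
s=r.state()
a=np.radians(83)
Rt=toolR([np.cos(a),np.sin(a),0],[0,0,-1])
print(need(s["orientation"],s["tcp_pos"],s["orientation"],[.5385,.2605,.12],12)[0].round(4))
print((Ro.from_matrix(s["orientation"].T@Rt).as_rotvec()/np.pi).round(4))
E
```

```text
[-0.0342  0.0154 -0.058   0.      0.      0.    ]
[-0.     -0.0715 -0.0005]
```

Call:
drive_tool --pt "-0.034 0.0154 -0.058 0 0 0" --pt "-0.034 0.0154 -0.058 0 0 0" --pt "-0.034 0.0154 -0.058 0 0 0" --pt "-0.034 0.0154 -0.058 0 0 0" --pt "-0.034 0.0154 -0.058 0 0 0" --pt "-0.034 0.0154 -0.058 0 0 0" --pt "-0.034 0.0154 -0.058 0 0 0" --pt "-0.034 0.0154 -0.058 0 0 0" --pt "-0.034 0.0154 -0.058 0 0 0" --pt "-0.034 0.0154 -0.058 0 0 0" --pt "-0.034 0.0154 -0.058 0 0 0" --pt "-0.034 0.0154 -0.058 0 0 0" --pt "0 0 0 0 -0.024 0" --pt "0 0 0 0 -0.024 0" --pt "0 0 0 0 -0.024 0" --pt "0 0 0 0 0 0" --pt "0 0 0 0 0 0" --gripper 1 --force 60

```text
time: 1.8
tcp_pos: [0.5388, 0.2625, 0.1202]
orientation: [[0.123, -0.0, -0.992], [0.992, -0.0, 0.123], [-0.0, -1.0, 0.0]]
wrist_force: [-0.2, 0.7, 0.1]
grip_width: 1.004
```

```bash
cat > chk.py <<'E'
from h import *
from cell import r
import sys
def crop(f,x0,y0,w,h,s):
    im=cv2.resize(f["img"][y0:y0+h,x0:x0+w],None,fx=s,fy=s,interpolation=cv2.INTER_CUBIC)
    return cv2.convertScaleAbs(im,alpha=1.4)
def snap(name,sc=(270,110,130,200),tc=(190,150,270,130)):
    a=r.grab_frame("side");b=r.grab_frame("top")
    pickle.dump(a,open("s_.pkl","wb"));pickle.dump(b,open("t_.pkl","wb"))
    A=crop(a,*sc,3);B=crop(b,*tc,3)
    cv2.imwrite(f"pics/{name}_s.png",A);cv2.imwrite(f"pics/{name}_t.png",B)
def st():
    s=r.state();print(s["time"],s["tcp_pos"].round(4),s["grip_width"],"F",s["wrist_force"].round(2),"T",s["ft_torque"].round(2));print(s["orientation"].round(3).tolist(),"q",s["q"].round(2));return s
E
python3 - <<'E'
from chk import *
s=st()
a=np.radians(83)
Rt=toolR([np.cos(a),np.sin(a),0],[0,0,-1])
print(need(s["orientation"],s["tcp_pos"],s["orientation"],[.5385,.2605,.0145],1)[0].round(4))
print((Ro.from_matrix(s["orientation"].T@Rt).as_rotvec()/np.pi).round(4))
snap("g1",(270,220,140,140))
E
```

```text
1.8 [0.5388 0.2625 0.1202] 1.0043251917281097 F [-0.21  0.68  0.13] T [-0.04  0.    0.03]
[[0.123, -0.0, -0.992], [0.992, -0.0, 0.123], [-0.0, -1.0, 0.0]] q [-0.5   0.58 -0.04  1.78  0.03  0.79  0.88]
[-3.400e-03  1.762e-01  1.000e-04  0.000e+00  0.000e+00  0.000e+00]
[-0.0001 -0.0002 -0.0001]
```

View pics/g1_s.png

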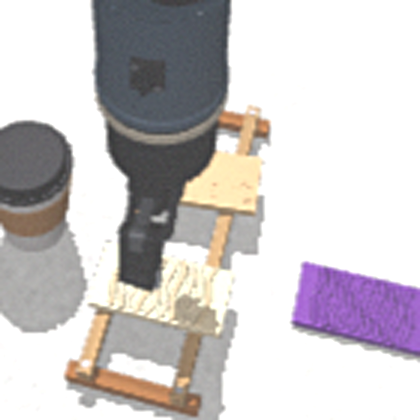

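The gripper is above the cream panel (crop (165,290)), with the rack clear around it, so I'll descend.

Call:
drive_tool --pt "-0.0034 0.035 0 0 0 0" --pt "0 0.035 0 0 0 0" --pt "0 0.02 0 0 0 0" --pt "0 0.02 0 0 0 0" --pt "0 0.02 0 0 0 0" --pt "0 0.02 0 0 0 0" --pt "0 0.016 0 0 0 0" --pt "0 0.01 0 0 0 0" --pt "0 0 0 0 0 0" --pt "0 0 0 0 0 0"

```text
time: 2.9
tcp_pos: [0.5389, 0.2607, 0.015]
orientation: [[0.12, 0.0, -0.993], [0.993, 0.0, 0.12], [0.0, -1.0, -0.0]]
wrist_force: [0.1, -0.2, 0.3]
grip_width: 1.002
```

Call:
drive_tool --pt "0 0 0 0 0 0" --pt "0 0 0 0 0 0" --pt "0 0 0 0 0 0" --pt "0 0 0 0 0 0" --pt "0 0 0 0 0 0" --pt "0 0 0 0 0 0" --pt "0 0 0 0 0 0" --pt "0 0 0 0 0 0" --pt "0 0 0 0 0 0" --pt "0 0 0 0 0 0" --gripper -0.2 --force 60

```text
time: 3.9
tcp_pos: [0.539, 0.2607, 0.0156]
orientation: [[0.12, 0.001, -0.993], [0.993, 0.0, 0.12], [0.001, -1.0, -0.001]]
wrist_force: [-1.3, -0.1, 5.2]
grip_width: 0.637
```

Run:
```python
from chk import *
s=st()
snap("g2",(270,220,140,140))
```

```text
3.9 [0.539  0.2607 0.0156] 0.637228781341947 F [-1.31 -0.08  5.24] T [-0.13  0.26 -0.1 ]
[[0.12, 0.001, -0.993], [0.993, 0.0, 0.12], [0.001, -1.0, -0.001]] q [-0.5   0.72 -0.04  1.86  0.05  0.56  0.88]
```

View pics/g2_s.png

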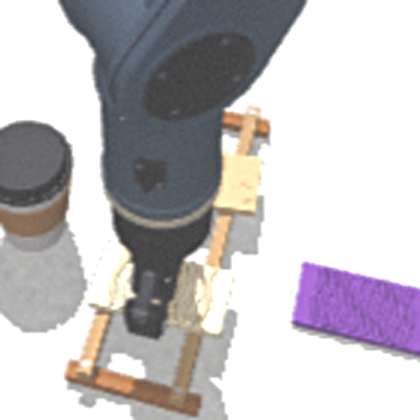

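View pics/g2_t.png

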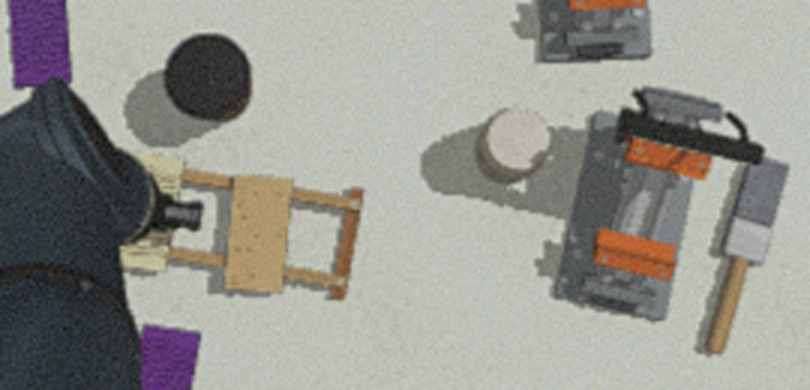

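Run:
```python
from chk import *
s=st()
Rb=bed()
def tgt(xb,zb,t,grip=.019):
    # panel centre at bed (xb,0,zb), panel tilted by t (upper end raised), tool along -panel z
    R=Rb@Ro.from_euler('y',-t,degrees=True).as_matrix()
    Rt=np.c_[R[:,1],-R[:,2],-R[:,0]]
    c=SEAT+Rb@np.array([xb,0,zb])
    return Rt,c+Rt[:,1]*grip
for a in((-.01,.06,12),(-.01,.06,0)):
    Rt,p=tgt(*a);print(p.round(4),(Ro.from_matrix(s["orientation"].T@Rt).as_rotvec()/np.pi).round(4))
p0=s["tcp_pos"]+[0,0,.155]
print(need(s["orientation"],p0,s["orientation"],[.49,-.2,.17],12)[0].round(4))
```

```text
4.0 [0.539  0.2608 0.0157] 0.6389403409122141 F [-0.74 -0.68  5.92] T [-0.09  0.23  0.01]
[[0.12, 0.001, -0.993], [0.993, 0.001, 0.12], [0.001, -1.0, -0.001]] q [-0.5   0.72 -0.04  1.86  0.05  0.56  0.88]
[ 0.5249 -0.2051  0.1288] [-0.2329  0.0269  0.0105]
[ 0.5218 -0.2044  0.1265] [-0.1663  0.0275  0.0076]
[-0.0644  0.0001 -0.001   0.      0.      0.    ]
```

Call:
drive_tool --pt "0 -0.015 0 0 0 0" --pt "0 -0.025 0 0 0 0" --pt "0 -0.035 0 0 0 0" --pt "0 -0.045 0 0 0 0" --pt "0 -0.045 0 0 0 0" --pt "0 -0.045 0 0 0 0" --pt "0 -0.03 0 0 0 0" --pt "0 -0.018 0 0 0 0" --pt "0 0 0 0 0 0"

```text
time: 4.9
tcp_pos: [0.5393, 0.261, 0.1713]
orientation: [[0.12, 0.002, -0.993], [0.993, 0.001, 0.12], [0.002, -1.0, -0.002]]
wrist_force: [0.5, -0.2, -0.2]
grip_width: 0.641
```

Run:
```python
from chk import *
s=st()
snap("g3",(270,180,140,180))
```

```text
4.9 [0.5393 0.261  0.1713] 0.641272847900467 F [ 0.52 -0.17 -0.18] T [0.02 0.01 0.03]
[[0.12, 0.002, -0.993], [0.993, 0.001, 0.12], [0.002, -1.0, -0.002]] q [-0.5   0.52 -0.04  1.73  0.03  0.9   0.89]
```

View pics/g3_s.png

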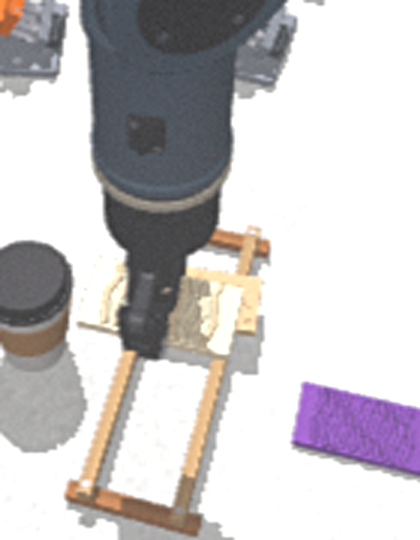

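Call:
drive_tool --pt "-0.03 0 -0.001 0 0 0" --pt "-0.05 0 -0.001 0 0 0" --pt "-0.065 0 -0.001 0 0 0" --pt "-0.07 0 -0.001 0 0 0" --pt "-0.07 0 -0.001 0 0 0" --pt "-0.07 0 -0.001 0 0 0" --pt "-0.07 0 -0.001 0 0 0" --pt "-0.07 0 -0.001 0 0 0" --pt "-0.07 0 -0.001 0 0 0" --pt "-0.07 0 -0.001 0 0 0" --pt "-0.06 0 -0.001 0 0 0" --pt "-0.05 0 -0.001 0 0 0" --pt "-0.028 0 0 0 0.0283 0" --pt "0 0 0 -0.04 0 0" --pt "0 0 0 -0.04 0 0" --pt "0 0 0 0 0 0" --pt "0 0 0 0 0 0"

```text
time: 6.7
tcp_pos: [0.4883, -0.2012, 0.169]
orientation: [[0.209, 0.24, -0.948], [0.978, -0.052, 0.203], [-0.0, -0.969, -0.246]]
wrist_force: [0.4, -0.2, 1.0]
grip_width: 0.639
```

Run:
```python
from chk import *
s=st()
```

```text
6.7 [ 0.4883 -0.2012  0.169 ] 0.6386451429686304 F [ 0.39 -0.21  0.95] T [0.04 0.27 0.01]
[[0.209, 0.24, -0.948], [0.978, -0.052, 0.203], [-0.0, -0.969, -0.246]] q [ 0.34  0.33 -0.02  2.12 -0.04  0.44  1.71]
```

Call:
drive_tool --pt "0 0 -0.03 0 0 0" --pt "0 0 -0.03 0 0 0" --pt "0 0 0 -0.03 0 0" --pt "0 0 0 -0.03 0 0" --pt "0 0 0 -0.0267 0 0" --pt "0 0 0 0 0 0" --pt "0 0 0 0 0 0"

```text
time: 7.4
tcp_pos: [0.522, -0.2069, 0.1779]
orientation: [[0.2, 0.421, -0.885], [0.98, -0.077, 0.185], [0.01, -0.904, -0.428]]
wrist_force: [0.3, 0.6, 0.1]
grip_width: 0.638
```

Run:
```python
from chk import *
s=st()
```

```text
7.4 [ 0.522  -0.2069  0.1779] 0.6380689202978923 F [0.31 0.61 0.11] T [0.11 0.44 0.02]
[[0.2, 0.421, -0.885], [0.98, -0.077, 0.185], [0.01, -0.904, -0.428]] q [ 0.37  0.32 -0.04  2.21 -0.29  0.18  1.97]
```

```bash
cat > kin.py <<'E'
import numpy as np
from scipy.optimize import least_squares
D=[([.5765,1.4379,1.1290],(.6745,.2305)),([.58,1.78,.79],(.5993,.1202)),([.72,1.86,.56],(.5988,.0156)),([.52,1.73,.90],(.5991,.1713)),([.33,2.12,.44],(.5281,.169))]
def fk(q,p):
    L2,L3,h,Lt,o1,o2=p
    a,b,c=q[0],q[0]+q[1],sum(q)
    return np.array([L2*np.sin(a)+L3*np.sin(b)+Lt*np.sin(c)+o1*np.cos(a)+o2*np.cos(b),h+L2*np.cos(a)+L3*np.cos(b)+Lt*np.cos(c)-o1*np.sin(a)-o2*np.sin(b)])
f=lambda p:np.concatenate([fk(q,p)-x for q,x in D]+[.002*(np.array(p)-[.6,.385,.3,.4,0,0])])
P=least_squares(f,[.6,.385,.3,.4,0,0]).x
def ik(r,z,tilt,q0=(.4,2.1,.4)):
    s=np.pi-np.radians(tilt)
    g=lambda q:fk([q[0],q[1],s-q[0]-q[1]],P)-[r,z]
    q=least_squares(g,q0[:2]);return q.x[0],q.x[1],s-q.x.sum(),np.abs(q.fun).max()
if __name__=="__main__":
    print(P.round(4),f(P)[:10].round(4))
    for z in(.08,.1,.13):
        for r in(.57,.59,.61):
            print(r,z,[tuple(np.round(ik(r,z,t),2)[1:3]) for t in(0,6,10,14,17,20,30)])
E
python3 kin.py
```

```text
[ 0.5635  0.3883  0.2289  0.3041  0.015  -0.0101] [-0.0002  0.001   0.0003 -0.0007 -0.0001 -0.0003 -0.0001 -0.001  -0.0001
  0.001 ]
0.57 0.08 [(np.float64(1.9), np.float64(0.65)), (np.float64(1.99), np.float64(0.49)), (np.float64(2.04), np.float64(0.38)), (np.float64(2.1), np.float64(0.27)), (np.float64(2.14), np.float64(0.18)), (np.float64(2.18), np.float64(0.09)), (np.float64(2.32), np.float64(-0.22))]
0.59 0.08 [(np.float64(1.85), np.float64(0.68)), (np.float64(1.93), np.float64(0.52)), (np.float64(1.99), np.float64(0.41)), (np.float64(2.05), np.float64(0.3)), (np.float64(2.09), np.float64(0.21)), (np.float64(2.13), np.float64(0.13)), (np.float64(2.27), np.float64(-0.19))]
0.61 0.08 [(np.float64(1.79), np.float64(0.71)), (np.float64(1.88), np.float64(0.55)), (np.float64(1.94), np.float64(0.44)), (np.float64(2.0), np.float64(0.33)), (np.float64(2.04), np.float64(0.25)), (np.float64(2.08), np.float64(0.16)), (np.float64(2.22), np.float64(-0.15))]
0.57 0.1 [(np.float64(1.88), np.float64(0.69)), (np.float64(1.97), np.float64(0.54)), (np.float64(2.03), np.float64(0.43)), (np.float64(2
[... 819 characters left out ...]
float64(2.06), np.float64(0.39)), (np.float64(2.1), np.float64(0.31)), (np.float64(2.14), np.float64(0.23)), (np.float64(2.28), np.float64(-0.07))]
0.59 0.13 [(np.float64(1.8), np.float64(0.79)), (np.float64(1.89), np.float64(0.63)), (np.float64(1.95), np.float64(0.53)), (np.float64(2.01), np.float64(0.42)), (np.float64(2.05), np.float64(0.34)), (np.float64(2.09), np.float64(0.25)), (np.float64(2.23), np.float64(-0.05))]
0.61 0.13 [(np.float64(1.75), np.float64(0.82)), (np.float64(1.84), np.float64(0.66)), (np.float64(1.9), np.float64(0.56)), (np.float64(1.95), np.float64(0.45)), (np.float64(2.0), np.float64(0.36)), (np.float64(2.04), np.float64(0.28)), (np.float64(2.18), np.float64(-0.02))]
```

Run:
```python
from chk import *
s=st()
a=np.radians(83.1)
Rt=toolR([np.cos(a),np.sin(a),0],[0,0,-1])
print((Ro.from_matrix(s["orientation"].T@Rt).as_rotvec()/np.pi).round(4))
print((Rt.T@(np.array([.5405,.276,.172])-s["tcp_pos"])/.6).round(4), "after turn")
```

```text
7.4 [ 0.522  -0.2069  0.1779] 0.6380689202978923 F [0.31 0.61 0.11] T [0.11 0.44 0.02]
[[0.2, 0.421, -0.885], [0.98, -0.077, 0.185], [0.01, -0.904, -0.428]] q [ 0.37  0.32 -0.04  2.21 -0.29  0.18  1.97]
[ 0.1409 -0.026  -0.0026]
[0.8027 0.0099 0.0661] after turn
```

Call:
drive_tool --pt "0 0 0.03 0 0 0" --pt "0 0 0.03 0 0 0" --pt "0 0 0 0.0352 -0.0065 -0.0006" --pt "0 0 0 0.0352 -0.0065 -0.0006" --pt "0 0 0 0.0352 -0.0065 -0.0006" --pt "0 0 0 0.0352 -0.0065 -0.0006" --pt "0.03 0 0 0 0 0" --pt "0.05 0 0 0 0 0" --pt "0.07 0 0 0 0 0" --pt "0.07 0 0 0 0 0" --pt "0.07 0 0 0 0 0" --pt "0.07 0 0 0 0 0" --pt "0.07 0 0 0 0 0" --pt "0.07 0 0 0 0 0" --pt "0.07 0 0 0 0 0" --pt "0.07 0 0 0 0 0" --pt "0.06 0 0 0 0 0" --pt "0.05 0 0 0 0 0" --pt "0.03 0 0 0 0 0" --pt "0 0 0 0 0 0"

```text
time: 9.4
tcp_pos: [0.56, 0.2674, 0.1702]
orientation: [[0.117, 0.03, -0.993], [0.993, 0.003, 0.117], [0.006, -1.0, -0.029]]
wrist_force: [-0.7, 0.1, -0.2]
grip_width: 0.641
```

Run:
```python
from chk import *
s=st()
a=np.radians(83.1)
Rt=toolR([np.cos(a),np.sin(a),0],[0,0,-1])
print((Ro.from_matrix(s["orientation"].T@Rt).as_rotvec()/np.pi).round(4))
print((Rt.T@(np.array([.5405,.276,.0165])-s["tcp_pos"])/.6).round(4), "after turn")
```

```text
9.4 [0.56   0.2674 0.1702] 0.6411999260531013 F [-0.66  0.14 -0.25] T [-0.01  0.01 -0.02]
[[0.117, 0.03, -0.993], [0.993, 0.003, 0.117], [0.006, -1.0, -0.029]] q [-0.89  0.61  0.59  1.71 -0.4   0.92  1.31]
[0.0093 0.0009 0.0021]
[0.0103 0.2561 0.0339] after turn
```

Call:
drive_tool --pt "0 0 0 0.0093 0.0009 0.0021" --pt "0.0103 0 0.0339 0 0 0" --pt "0 0.03 0 0 0 0" --pt "0 0.05 0 0 0 0" --pt "0 0.05 0 0 0 0" --pt "0 0.05 0 0 0 0" --pt "0 0.035 0 0 0 0" --pt "0 0.02 0 0 0 0" --pt "0 0.013 0 0 0 0" --pt "0 0.004 0 0 0 0" --pt "0 0 0 0 0 0"

```text
time: 10.5
tcp_pos: [0.5407, 0.2735, 0.0201]
orientation: [[0.124, 0.0, -0.992], [0.992, 0.002, 0.124], [0.002, -1.0, 0.0]]
wrist_force: [-0.4, 0.8, -0.6]
grip_width: 0.64
```

Run:
```python
from chk import *
s=st()
```

```text
10.5 [0.5407 0.2735 0.0201] 0.6404269594315517 F [-0.4   0.79 -0.56] T [-0.02 -0.01  0.02]
[[0.124, 0.0, -0.992], [0.992, 0.002, 0.124], [0.002, -1.0, 0.0]] q [-0.82  0.78  0.45  1.85 -0.54  0.64  1.41]
```

Call:
drive_tool --pt "0 0.004 0 0 0 0" --pt "0 0.003 0 0 0 0" --pt "0 0 0 0 0 0"

```text
time: 10.8
tcp_pos: [0.5405, 0.2739, 0.0158]
orientation: [[0.123, 0.0, -0.992], [0.992, 0.003, 0.123], [0.003, -1.0, -0.0]]
wrist_force: [0.3, 0.6, 0.8]
grip_width: 0.642
```

Call:
drive_tool --pt "0 0 0 0 0 0" --pt "0 0 0 0 0 0" --pt "0 0 0 0 0 0" --pt "0 0 0 0 0 0" --pt "0 0 0 0 0 0" --pt "0 0 0 0 0 0" --gripper 1

```text
time: 11.4
tcp_pos: [0.5402, 0.2737, 0.0153]
orientation: [[0.123, -0.0, -0.992], [0.992, 0.002, 0.123], [0.002, -1.0, 0.001]]
wrist_force: [-0.2, 0.0, -0.2]
grip_width: 0.999
```

Call:
drive_tool --pt "0 -0.03 0 0 0 0" --pt "0 -0.045 0 0 0 0" --pt "0 -0.045 0 0 0 0" --pt "0 -0.03 0 0 0 0" --pt "0 0 0 0.035 0 0" --pt "0 0 0 0.035 0 0" --pt "0 0 0 0.035 0 0" --pt "0 0 0 0.0338 0 0" --pt "0 0 0 0 0 0" --pt "0 0 0 0 0 0"

```text
time: 12.4
tcp_pos: [0.5405, 0.273, 0.1045]
orientation: [[0.124, -0.418, -0.9], [0.992, 0.054, 0.112], [0.002, -0.907, 0.422]]
wrist_force: [0.2, 0.5, -0.3]
grip_width: 1.0
```

Run:
```python
from chk import *
s=st()
snap("g4",(250,180,160,180))
```

```text
12.4 [0.5405 0.273  0.1045] 1.0000758237506624 F [ 0.18  0.51 -0.31] T [-0.09 -0.48  0.01]
[[0.124, -0.418, -0.9], [0.992, 0.054, 0.112], [0.002, -0.907, 0.422]] q [-0.64  0.86  0.43  1.43 -0.5   1.37  1.39]
```

View pics/g4_s.png

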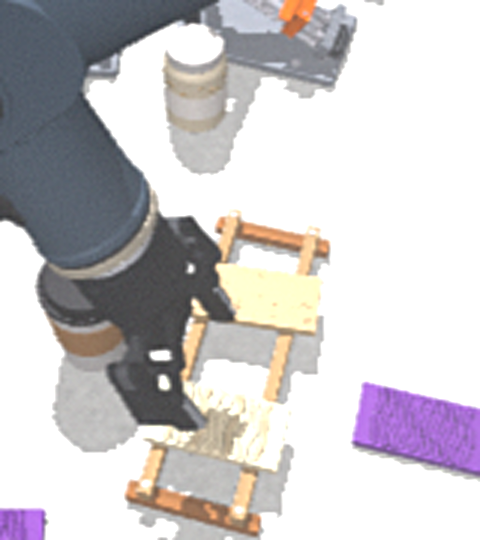

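View pics/g4_t.png

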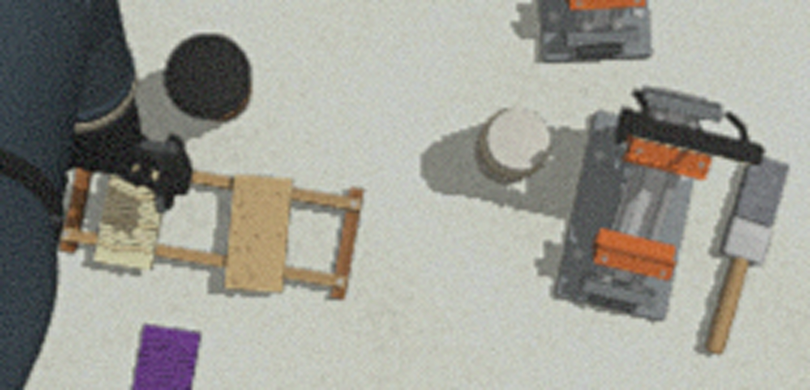

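Run:
```python
from chk import *
b=load("t_.pkl")
im=cv2.resize(b["img"][200:245,205:255],None,fx=14,fy=14,interpolation=cv2.INTER_CUBIC);im=cv2.convertScaleAbs(im,alpha=1.5)
# predicted corners
c=np.array([.540,.2735,.037]);a=np.radians(-7.07);l=np.array([np.cos(a),np.sin(a),0]);w=np.array([-np.sin(a),np.cos(a),0])
C=np.array([c+i*.055*l+j*.028*w for i,j in((1,1),(1,-1),(-1,-1),(-1,1))])
q=((proj(b,C)-[205,200]+.5)*14).astype(np.int32)
cv2.polylines(im,[q],True,(0,0,255),1)
cv2.imwrite("pics/p1.png",im)
```

```text
(no output)
```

View pics/p1.png

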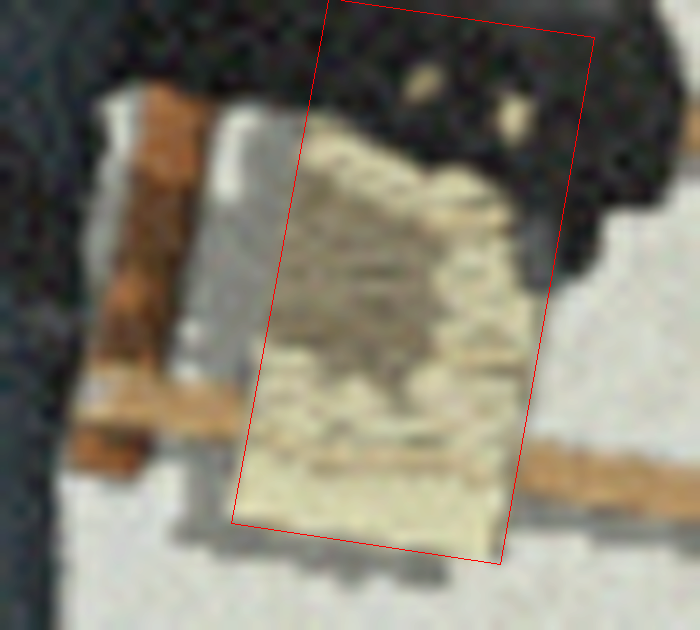

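Run:
```python
from chk import *
b=load("t_.pkl");s=st()
c=np.array([.541,.2733]);a=np.radians(-7.07);l=np.array([np.cos(a),np.sin(a)]);w=np.array([-np.sin(a),np.cos(a)])
for p in((590,448),(590,488),(180,385),(180,430)):
    g=ray(b,np.array(p)/14+[205,200]-.5,.028)[0,:2]-c;print((g@l).round(4),(g@w).round(4))
g=.004;grip=np.r_[c-g*l,.0325]
R=s["orientation"];T=grip+.017*R[:,1];print(T, (R.T@(T-s["tcp_pos"])/.6).round(4))
```

```text
12.5 [0.5397 0.274  0.1057] 0.999336394058699 F [-0.05 -0.44 -0.02] T [-0.04 -0.4   0.03]
[[0.123, -0.418, -0.9], [0.992, 0.054, 0.11], [0.003, -0.907, 0.421]] q [-0.64  0.85  0.43  1.43 -0.5   1.37  1.39]
-0.0297 -0.0401
-0.0378 -0.0416
-0.0296 0.0461
-0.0388 0.0444
[0.5299241  0.2747124  0.01708398] [-0.0013  0.1408 -0.0474]
```

Call:
drive_tool --pt "-0.0013 0.0176 -0.0059 0 0 0" --pt "0 0.0176 -0.0059 0 0 0" --pt "0 0.0176 -0.0059 0 0 0" --pt "0 0.0176 -0.0059 0 0 0" --pt "0 0.0176 -0.0059 0 0 0" --pt "0 0.0176 -0.0059 0 0 0" --pt "0 0.0176 -0.0059 0 0 0" --pt "0 0.0176 -0.0061 0 0 0" --pt "0 0 0 0 0 0"

```text
time: 13.4
tcp_pos: [0.5292, 0.274, 0.015]
orientation: [[0.123, -0.422, -0.898], [0.992, 0.053, 0.111], [0.001, -0.905, 0.425]]
wrist_force: [0.3, 0.2, 0.1]
grip_width: 0.999
```

Run:
```python
from chk import *
s=st()
snap("g5",(250,180,160,180))
```

```text
13.4 [0.5292 0.274  0.015 ] 0.9992827023173056 F [0.29 0.21 0.12] T [-0.09 -0.41  0.06]
[[0.123, -0.422, -0.898], [0.992, 0.053, 0.111], [0.001, -0.905, 0.425]] q [-0.63  0.95  0.4   1.5  -0.54  1.22  1.44]
```

View pics/g5_s.png

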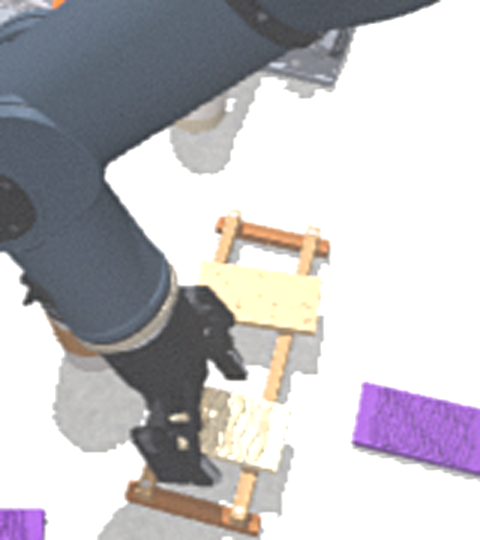

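Call:
drive_tool --pt "0 0 0 0 0 0" --pt "0 0 0 0 0 0" --pt "0 0 0 0 0 0" --pt "0 0 0 0 0 0" --pt "0 0 0 0 0 0" --pt "0 0 0 0 0 0" --pt "0 0 0 0 0 0" --gripper -0.2 --force 80

```text
time: 14.2
tcp_pos: [0.5311, 0.2741, 0.0178]
orientation: [[0.124, -0.418, -0.9], [0.992, 0.055, 0.111], [0.003, -0.907, 0.422]]
wrist_force: [0.7, -0.1, 6.7]
grip_width: 0.64
```

Run:
```python
from chk import *
s=st()
R=s["orientation"]
print((R.T@np.array([0,0,.15])/.6).round(4),"lift")
```

```text
14.2 [0.5311 0.2741 0.0178] 0.6404426455843083 F [ 0.66 -0.06  6.7 ] T [-0.14 -0.15  0.03]
[[0.124, -0.418, -0.9], [0.992, 0.055, 0.111], [0.003, -0.907, 0.422]] q [-0.63  0.94  0.4   1.5  -0.54  1.22  1.44]
[ 0.0007 -0.2267  0.1054] lift
```

Call:
drive_tool --pt "0 -0.015 0.007 0 0 0" --pt "0 -0.025 0.0115 0 0 0" --pt "0 -0.035 0.0163 0 0 0" --pt "0 -0.045 0.021 0 0 0" --pt "0 -0.045 0.021 0 0 0" --pt "0 -0.04 0.0186 0 0 0" --pt "0 -0.025 0.0116 0 0 0" --pt "0 0 0 0 0 0"

```text
time: 15.0
tcp_pos: [0.5316, 0.274, 0.1719]
orientation: [[0.123, -0.416, -0.901], [0.992, 0.056, 0.11], [0.005, -0.908, 0.419]]
wrist_force: [-0.6, 0.2, -0.3]
grip_width: 0.637
```

```bash
cat >> h.py <<'E'
# panel pose in the tool frame, from the grasp on the rack
_Rg=np.array([[.124,-.418,-.9],[.992,.055,.111],[.003,-.907,.422]]);_pg=np.array([.5311,.2741,.0178])
_a=np.radians(-7.07);_Rp=np.c_[[np.cos(_a),np.sin(_a),0],[-np.sin(_a),np.cos(_a),0],[0,0,1]]
_u,_,_v=np.linalg.svd(_Rg);_Rg=_u@_v
PR=_Rg.T@_Rp; PP=_Rg.T@(np.array([.541,.2733,.0325])-_pg)
PR=np.round(PR,9)
def panel(s):
    return s["orientation"]@PR, s["tcp_pos"]+s["orientation"]@PP
def tgt(xb,zb,t):
    """tool pose for panel centre at bed (xb,0,zb), upper end raised by t deg"""
    Rb=bed();R=Rb@Ro.from_euler('y',-t,degrees=True).as_matrix()
    Rt=R@PR.T; return Rt,SEAT+Rb@np.array([xb,0,zb])-Rt@PP
E
python3 - <<'E'
from chk import *
s=st();print("PP",PP)
print(panel(s)[1])
snap("g6",(250,180,160,180))
R,p=tgt(.03,.045,12);print(p,(Ro.from_matrix(s["orientation"].T@R).as_rotvec()/np.pi).round(4),"tilt",np.degrees(np.arcsin(R[0:2,1]@[.978,-.208])))
w=np.array([.47,-.19,.20]);print("to way",(s["orientation"].T@(w-s["tcp_pos"])/.6).round(4))
E
```

```text
15.0 [0.5316 0.274  0.1719] 0.6365226449099471 F [-0.63  0.19 -0.28] T [-0.07 -0.53 -0.02]
[[0.123, -0.416, -0.901], [0.992, 0.056, 0.11], [0.005, -0.908, 0.419]] q [-0.65  0.78  0.45  1.4  -0.47  1.47  1.35]
PP [ 0.00047798 -0.01751225 -0.00279871]
[0.54142885 0.27314591 0.18667499]
[ 0.5560239  -0.21215073  0.13240628] [-0.2325  0.0274 -0.0013] tilt 17.055238107455494
to way [-0.7798 -0.043   0.0269]
```

View pics/g6_s.png

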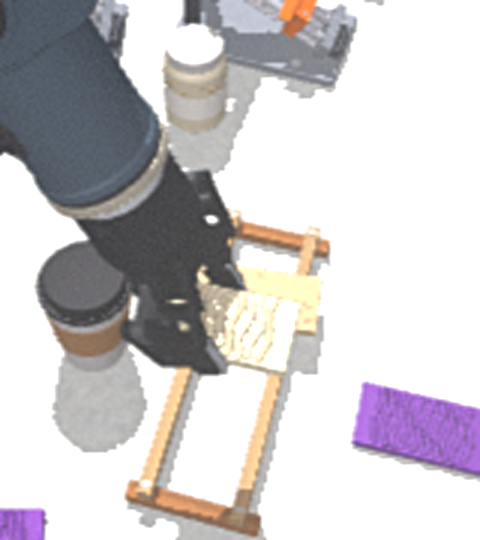

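Call:
drive_tool --pt "-0.03 0 0.001 0 0 0" --pt "-0.05 -0.005 0.002 0 0 0" --pt "-0.07 -0.005 0.002 0 0 0" --pt "-0.07 -0.005 0.003 0 0 0" --pt "-0.07 -0.005 0.003 0 0 0" --pt "-0.07 -0.005 0.003 0 0 0" --pt "-0.07 -0.005 0.003 0 0 0" --pt "-0.07 -0.005 0.003 0 0 0" --pt "-0.07 -0.005 0.003 0 0 0" --pt "-0.07 -0.003 0.003 0 0 0" --pt "-0.06 0 0 0 0 0" --pt "-0.05 0 0 0 0 0" --pt "-0.03 0 0 0 0 0" --pt "0 0 0 -0.0388 0.0046 0" --pt "0 0 0 -0.0388 0.0046 0" --pt "0 0 0 -0.0388 0.0046 0" --pt "0 0 0 -0.0388 0.0046 0" --pt "0 0 0 -0.0388 0.0046 0" --pt "0 0 0 -0.0388 0.0046 0" --pt "0 0 0 0 0 0"

```text
time: 17.1
tcp_pos: [0.4648, -0.1892, 0.1966]
orientation: [[0.209, 0.283, -0.936], [0.978, -0.063, 0.199], [-0.002, -0.957, -0.29]]
wrist_force: [-0.4, 0.7, -0.6]
grip_width: 0.637
```

```bash
cat >> chk.py <<'E'
def rel(s,tg=None):
    Rb=bed();Rp,c=panel(s);x=Rb.T@(c-SEAT)
    e=Ro.from_matrix(Rb.T@Rp).as_rotvec(degrees=True)
    print("panel in bed mm",(x*1000).round(1),"tilt",(-e[1]).round(2),"rx,rz",e[[0,2]].round(2))
    if tg is not None:
        R,p=tgt(*tg)
        rv=Ro.from_matrix(s["orientation"].T@R).as_rotvec()/np.pi
        print("shift(before turn)",(s["orientation"].T@(p-s["tcp_pos"])/.6).round(4),"turn",rv.round(4),"shift(after turn)",(R.T@(p-s["tcp_pos"])/.6).round(4))
E
python3 - <<'E'
from chk import *
s=st();rel(s,(.03,.045,12))
E
```

```text
17.1 [ 0.4648 -0.1892  0.1966] 0.637140460714396 F [-0.38  0.67 -0.6 ] T [0.12 0.34 0.  ]
[[0.209, 0.283, -0.936], [0.978, -0.063, 0.199], [-0.002, -0.957, -0.29]] q [-0.08  0.27  0.5   2.2  -0.42  0.45  2.1 ]
panel in bed mm [-19.2   3.5 147.6] tilt 11.81 rx,rz [-0.31  0.06]
shift(before turn) [-0.0053  0.1479 -0.1188] turn [-0.0011 -0.0002 -0.0018] shift(after turn) [-0.0063  0.1483 -0.1183]
```

Run:
```python
from chk import *
s=st();rel(s,(.01,.045,12))
```

```text
17.1 [ 0.4648 -0.1892  0.1966] 0.637140460714396 F [-0.38  0.67 -0.6 ] T [0.12 0.34 0.  ]
[[0.209, 0.283, -0.936], [0.978, -0.063, 0.199], [-0.002, -0.957, -0.29]] q [-0.08  0.27  0.5   2.2  -0.42  0.45  2.1 ]
panel in bed mm [-19.2   3.5 147.6] tilt 11.81 rx,rz [-0.31  0.06]
shift(before turn) [-0.0053  0.1555 -0.0864] turn [-0.0011 -0.0002 -0.0018] shift(after turn) [-0.0063  0.1557 -0.0858]
```

Call:
drive_tool --pt "-0.0013 0.02 -0.011 -0.001 0 -0.0018" --pt "-0.001 0.03 -0.0165 0 0 0" --pt "-0.001 0.03 -0.0165 0 0 0" --pt "-0.001 0.03 -0.0165 0 0 0" --pt "-0.001 0.03 -0.0165 0 0 0" --pt "-0.001 0.0157 -0.009 0 0 0" --pt "0 0 0 0 0 0" --pt "0 0 0 0 0 0"

```text
time: 17.9
tcp_pos: [0.5433, -0.2096, 0.1236]
orientation: [[0.205, 0.287, -0.936], [0.979, -0.058, 0.197], [0.002, -0.956, -0.293]]
wrist_force: [-0.1, -0.8, 0.4]
grip_width: 0.635
```

Run:
```python
from chk import *
s=st();rel(s,(.015,.01,12))
snap("h1",(270,110,160,130),(340,150,130,130))
```

```text
17.9 [ 0.5433 -0.2096  0.1236] 0.6349449948381666 F [-0.14 -0.79  0.36] T [ 0.03  0.31 -0.04]
[[0.205, 0.287, -0.936], [0.979, -0.058, 0.197], [0.002, -0.956, -0.293]] q [ 0.09  0.48  0.32  2.1  -0.59  0.34  2.25]
panel in bed mm [14.4 -0.1 43.9] tilt 11.96 rx,rz [-0.   0.1]
shift(before turn) [ 0.0001  0.0548 -0.0137] turn [-0.0003  0.0005 -0.0002] shift(after turn) [ 0.0001  0.0548 -0.0137]
```

View pics/h1_s.png

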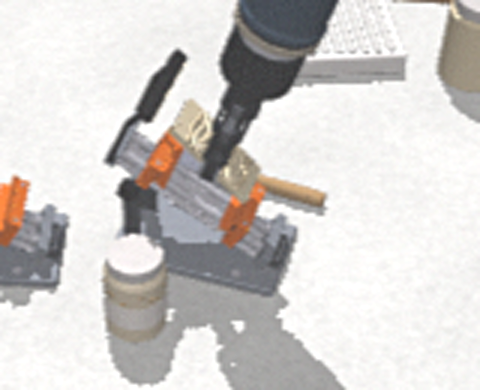

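View pics/h1_t.png

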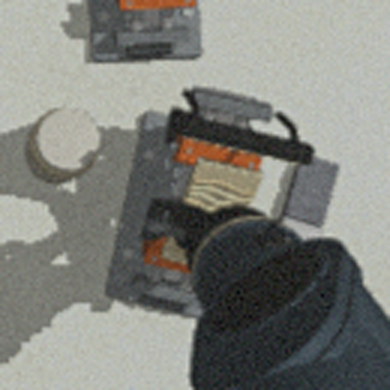

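```bash
cat >> chk.py <<'E'
def overlay(name,sc=(300,125,75,65),tc=(375,180,60,70),k=8):
    s=r.state();Rp,c=panel(s);Rb=bed()
    out=[]
    for f,(x0,y0,w,h) in((load("s_.pkl"),sc),(load("t_.pkl"),tc)):
        im=cv2.convertScaleAbs(cv2.resize(f["img"][y0:y0+h,x0:x0+w],None,fx=k,fy=k,interpolation=cv2.INTER_CUBIC),alpha=1.4)
        for z,col in((.0045,(0,0,255)),(-.0045,(255,0,0))):
            C=np.array([c+Rp@np.array([i*.055,j*.028,z]) for i,j in((1,1),(1,-1),(-1,-1),(-1,1))])
            cv2.polylines(im,[((proj(f,C)-[x0,y0]+.5)*k).astype(np.int32)],True,col,1)
        for sx in(-1,1):
            for zz in(.010,):
                C=np.array([SEAT+Rb@np.array([sx*.0425,j*.036,zz]) for j in(1,-1)])
                cv2.polylines(im,[((proj(f,C)-[x0,y0]+.5)*k).astype(np.int32)],True,(0,255,0),1)
        out.append(im)
    cv2.imwrite(f"pics/{name}a.png",out[0]);cv2.imwrite(f"pics/{name}b.png",out[1])
E
python3 -c "
from chk import *
overlay('o1')"
```

```text
(no output)
```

View pics/o1a.png

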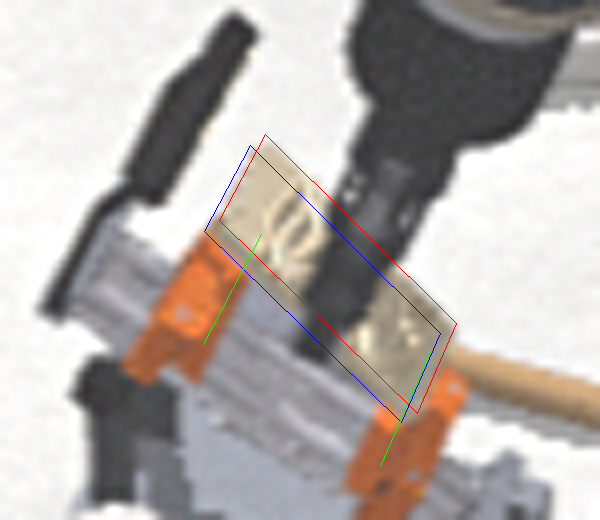

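View pics/o1b.png

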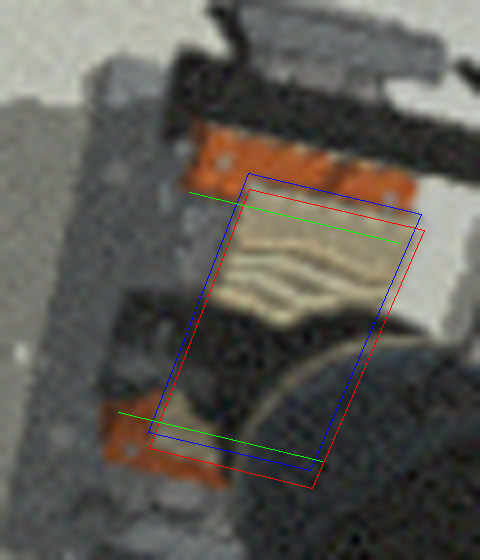

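Run:
```python
from chk import *
s=st();rel(s,(.018,.0138,13.5))
```

```text
18.0 [ 0.5434 -0.2096  0.1243] 0.6297229761832795 F [-0.09  0.14 -0.83] T [ 0.07  0.31 -0.02]
[[0.205, 0.288, -0.935], [0.979, -0.059, 0.197], [0.002, -0.956, -0.294]] q [ 0.09  0.48  0.32  2.1  -0.59  0.34  2.25]
panel in bed mm [14.8 -0.1 44.4] tilt 12.03 rx,rz [-0.    0.11]
shift(before turn) [ 0.      0.0486 -0.0173] turn [-0.0081  0.0005 -0.0002] shift(after turn) [-0.      0.0491 -0.0161]
```

Call:
drive_tool --pt "0 0 0 -0.0081 0.0005 0" --pt "0 0.01 -0.0035 0 0 0" --pt "0 0.013 -0.004 0 0 0" --pt "0 0.013 -0.0043 0 0 0" --pt "0 0.008 -0.003 0 0 0" --pt "0 0.005 -0.0013 0 0 0" --pt "0 0 0 0 0 0" --pt "0 0 0 0 0 0"

```text
time: 18.8
tcp_pos: [0.5618, -0.2135, 0.0988]
orientation: [[0.207, 0.311, -0.928], [0.978, -0.064, 0.197], [0.002, -0.948, -0.318]]
wrist_force: [0.4, -0.7, -0.8]
grip_width: 0.637
```

Run:
```python
from chk import *
s=st();rel(s,(.018,.0138,13.5))
snap("h2",(270,110,160,130),(340,150,130,130))
overlay('o2')
```

```text
18.8 [ 0.5618 -0.2135  0.0988] 0.636589469446406 F [ 0.43 -0.73 -0.77] T [0.1  0.38 0.07]
[[0.207, 0.311, -0.928], [0.978, -0.064, 0.197], [0.002, -0.948, -0.318]] q [ 0.15  0.53  0.22  2.1  -0.65  0.25  2.3 ]
panel in bed mm [18.  -0.1 13.1] tilt 13.47 rx,rz [-0.05  0.01]
shift(before turn) [ 0.0002 -0.0011  0.0001] turn [-0.0002 -0.     -0.0003] shift(after turn) [ 0.0002 -0.0011  0.0001]
```

View pics/o2a.png

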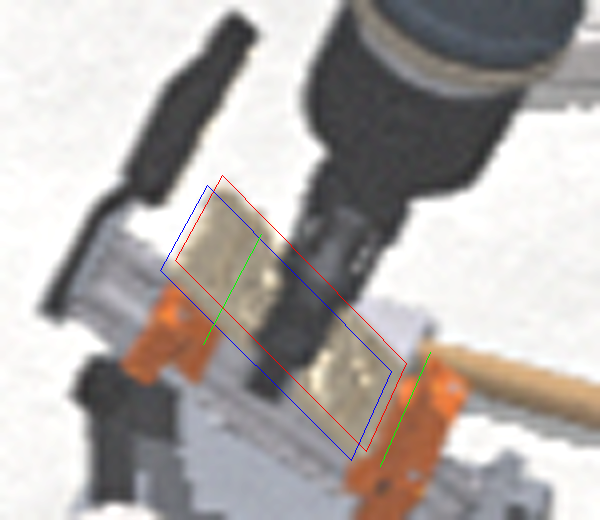

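View pics/o2b.png

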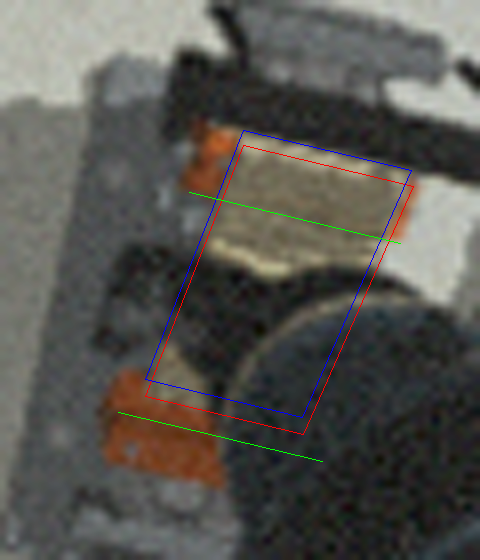

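Run:
```python
from chk import *
s=st();rel(s,(-.000,.0133,13.5));rel(s,(-.0175,.0133,13.5))
```

```text
18.9 [ 0.5619 -0.2135  0.0991] 0.6389710225646521 F [-0.36 -0.65 -1.06] T [0.03 0.32 0.01]
[[0.207, 0.312, -0.927], [0.978, -0.064, 0.197], [0.002, -0.948, -0.318]] q [ 0.15  0.53  0.22  2.1  -0.65  0.25  2.3 ]
panel in bed mm [18.1 -0.1 13.3] tilt 13.49 rx,rz [-0.05  0.02]
shift(before turn) [0.0002 0.006  0.0296] turn [-0.      0.     -0.0003] shift(after turn) [0.0002 0.006  0.0296]
panel in bed mm [18.1 -0.1 13.3] tilt 13.49 rx,rz [-0.05  0.02]
shift(before turn) [0.0002 0.0118 0.0582] turn [-0.      0.     -0.0003] shift(after turn) [0.0002 0.0118 0.0582]
```

Call:
drive_tool --pt "0 0.001 0.005 0 0 0" --pt "0 0.001 0.005 0 0 0" --pt "0 0.001 0.005 0 0 0" --pt "0 0.001 0.005 0 0 0" --pt "0 0.001 0.005 0 0 0" --pt "0 0.001 0.0046 0 0 0" --pt "0 0 0 0 0 0" --pt "0 0 0 0 0 0"

```text
time: 19.7
tcp_pos: [0.5471, -0.2104, 0.0902]
orientation: [[0.207, 0.313, -0.927], [0.978, -0.064, 0.196], [0.002, -0.948, -0.319]]
wrist_force: [2.4, 0.3, 2.7]
grip_width: 0.635
```

```bash
cat >> chk.py <<'E'
def fb(s): print("F in bed",(bed().T@s["wrist_force"]).round(2))
E
python3 - <<'E'
from chk import *
s=st();fb(s);rel(s,(-.0175,.0133,13.5))
snap("h3",(270,110,160,130),(340,150,130,130))
overlay('o3')
E
```

```text
19.7 [ 0.5471 -0.2104  0.0902] 0.6351232142172131 F [2.44 0.31 2.66] T [ 0.09 -0.42 -0.01]
[[0.207, 0.313, -0.927], [0.978, -0.064, 0.196], [0.002, -0.948, -0.319]] q [ 0.18  0.52  0.18  2.15 -0.7   0.2   2.35]
F in bed [3.34 0.81 1.15]
panel in bed mm [ 0.6 -0.1 13.2] tilt 13.55 rx,rz [-0.04  0.02]
shift(before turn) [0.0002 0.0058 0.0297] turn [ 0.0003  0.     -0.0003] shift(after turn) [0.0001 0.0058 0.0297]
```

View pics/o3a.png

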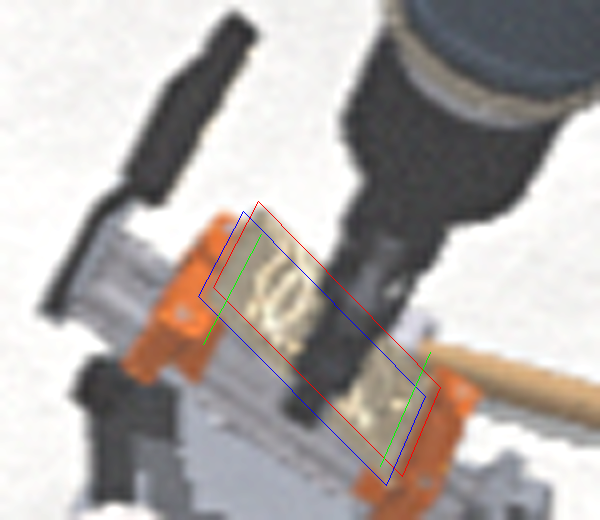

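Run:
```python
from chk import *
s=st();rel(s,(-.009,.0108,10.8));
R,p=tgt(-.009,.0108,10.8);f=dict(s);f["orientation"]=R;f["tcp_pos"]=p
rel(f,(-.018,.0092,9))
```

```text
19.8 [ 0.5471 -0.2103  0.0902] 0.6358370643822252 F [ 3.29 -1.13  3.34] T [ 0.08 -0.38  0.03]
[[0.207, 0.312, -0.927], [0.978, -0.064, 0.196], [0.002, -0.948, -0.319]] q [ 0.18  0.52  0.18  2.15 -0.7   0.2   2.35]
panel in bed mm [ 0.5 -0.1 13.1] tilt 13.53 rx,rz [-0.04  0.03]
shift(before turn) [0.0001 0.0067 0.0162] turn [ 0.0152  0.0001 -0.0003] shift(after turn) [0.0001 0.0075 0.0159]
panel in bed mm [-9.   0.  10.8] tilt 10.8 rx,rz [ 0. -0.]
shift(before turn) [-0.      0.0061  0.0148] turn [ 0.01  0.   -0.  ] shift(after turn) [-0.      0.0066  0.0146]
```

Call:
drive_tool --pt "0 0.0018 0.004 0.0038 0 0" --pt "0 0.0018 0.004 0.0038 0 0" --pt "0 0.0018 0.004 0.0038 0 0" --pt "0 0.0018 0.004 0.0038 0 0" --pt "0 0.0016 0.0037 0.0025 0 0" --pt "0 0.0016 0.0037 0.0025 0 0" --pt "0 0.0016 0.0037 0.0025 0 0" --pt "0 0.0016 0.0037 0.0025 0 0" --pt "0 0 0 0 0 0" --pt "0 0 0 0 0 0"

```text
time: 20.8
tcp_pos: [0.5334, -0.2074, 0.0777]
orientation: [[0.206, 0.24, -0.949], [0.978, -0.049, 0.2], [0.001, -0.97, -0.245]]
wrist_force: [8.0, -0.4, 6.8]
grip_width: 0.633
```

Run:
```python
from chk import *
s=st();fb(s);rel(s,(-.0185,.0,0))
snap("h4",(270,110,160,130),(340,150,130,130))
overlay('o4')
```

```text
20.8 [ 0.5334 -0.2074  0.0777] 0.6332203422172634 F [ 8.02 -0.37  6.78] T [-0.04 -1.57 -0.  ]
[[0.206, 0.24, -0.949], [0.978, -0.049, 0.2], [0.001, -0.97, -0.245]] q [ 0.12  0.55  0.28  2.12 -0.65  0.29  2.31]
F in bed [10.25  1.3   1.91]
panel in bed mm [-16.6  -0.1   8.8] tilt 9.11 rx,rz [-0.07  0.07]
shift(before turn) [0.0002 0.0139 0.0037] turn [ 0.0506  0.0004 -0.0005] shift(after turn) [0.0001 0.0143 0.0014]
```

View pics/o4a.png

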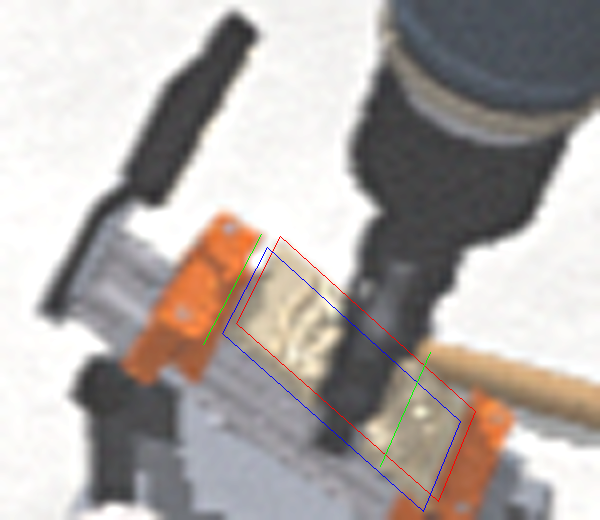

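View pics/o4b.png

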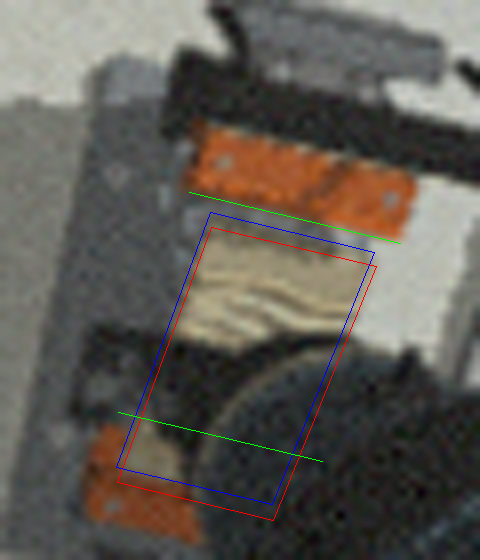

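Call:
drive_tool --pt "0 0.0028 0.0003 0.0101 0 0" --pt "0 0.0028 0.0003 0.0101 0 0" --pt "0 0.0028 0.0003 0.0101 0 0" --pt "0 0.0028 0.0003 0.0101 0 0" --pt "0 0.0028 0 0.0101 0 0" --pt "0 0 0 0 0 0" --pt "0 0 0 0 0 0"

```text
time: 21.6
tcp_pos: [0.5342, -0.2077, 0.0692]
orientation: [[0.206, 0.087, -0.975], [0.978, -0.017, 0.206], [0.001, -0.996, -0.088]]
wrist_force: [7.1, -1.0, 8.5]
grip_width: 0.635
```

Run:
```python
from chk import *
s=st();fb(s);rel(s,(-.0005,.0,0))
snap("h5",(270,110,160,130),(340,150,130,130))
overlay('o5')
```

```text
21.6 [ 0.5342 -0.2077  0.0692] 0.635181899122804 F [ 7.15 -1.03  8.46] T [ 0.02 -1.49 -0.09]
[[0.206, 0.087, -0.975], [0.978, -0.017, 0.206], [0.001, -0.996, -0.088]] q [ 0.01  0.63  0.44  1.98 -0.54  0.55  2.19]
F in bed [10.47  0.48  3.73]
panel in bed mm [-17.6  -0.2  -0.3] tilt 0.02 rx,rz [-0.09  0.1 ]
shift(before turn) [ 0.0003 -0.0126 -0.0256] turn [ 0.0001  0.0003 -0.0007] shift(after turn) [ 0.0004 -0.0126 -0.0256]
```

View pics/o5a.png

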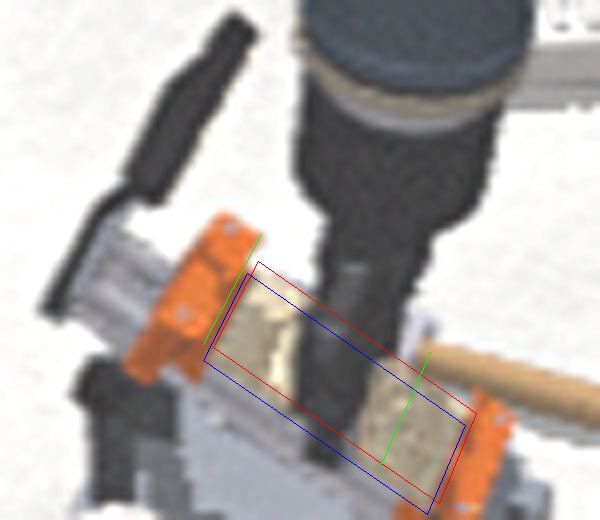

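View pics/o5b.png

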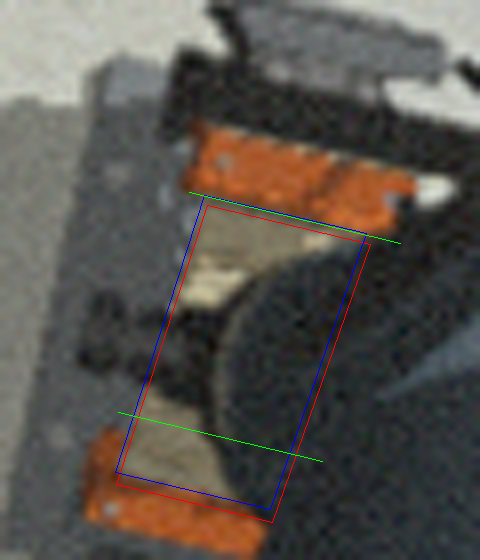

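Call:
drive_tool --pt "0 -0.0018 -0.0036 0 0 0" --pt "0 -0.0018 -0.0036 0 0 0" --pt "0 -0.0018 -0.0036 0 0 0" --pt "0 -0.0018 -0.0036 0 0 0" --pt "0 -0.0018 -0.0037 0 0 0" --pt "0 -0.0018 -0.0037 0 0 0" --pt "0 0 0 0 0 0" --pt "0 0 0 0 0 0"

```text
time: 22.5
tcp_pos: [0.5443, -0.2098, 0.0757]
orientation: [[0.207, 0.084, -0.975], [0.978, -0.016, 0.206], [0.002, -0.996, -0.085]]
wrist_force: [4.5, -1.9, -0.5]
grip_width: 0.635
```

Run:
```python
from chk import *
s=st();fb(s);rel(s,(-.0005,.0,0))
snap("h6",(270,110,160,130),(340,150,130,130))
overlay('o6')
```

```text
22.5 [ 0.5443 -0.2098  0.0757] 0.6351725993498508 F [ 4.54 -1.91 -0.54] T [-0.33 -0.93 -0.02]
[[0.207, 0.084, -0.975], [0.978, -0.016, 0.206], [0.002, -0.996, -0.085]] q [-0.    0.64  0.46  1.95 -0.53  0.58  2.17]
F in bed [ 3.92 -0.92 -2.89]
panel in bed mm [-5.3 -0.1  0.1] tilt -0.17 rx,rz [-0.06  0.06]
shift(before turn) [ 0.0003 -0.0032 -0.0075] turn [-0.001   0.0002 -0.0005] shift(after turn) [ 0.0003 -0.0032 -0.0075]
```

View pics/o6a.png

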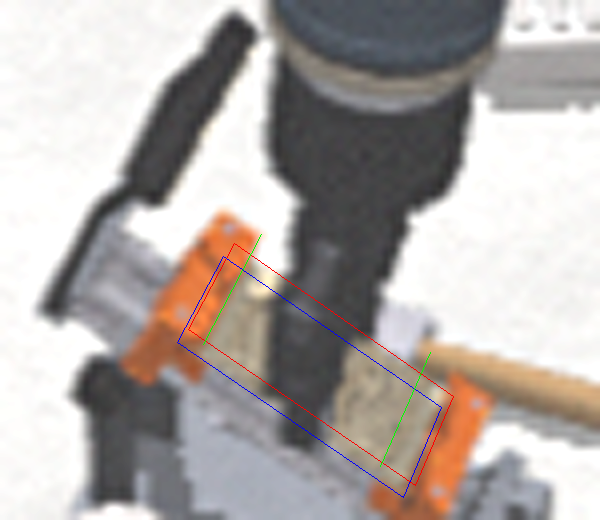

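View pics/o6b.png

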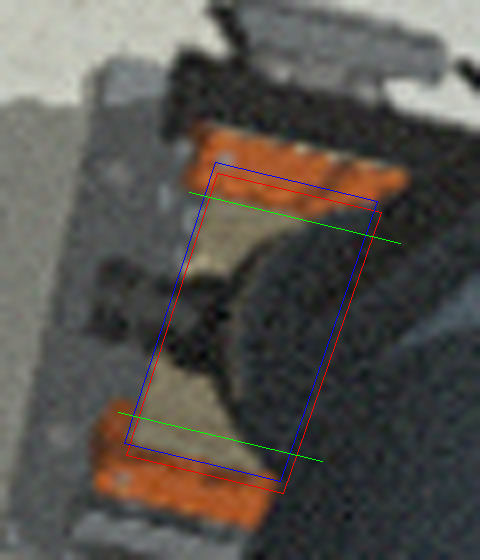

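Call:
drive_tool --pt "0 -0.001 -0.0025 0 0 0" --pt "0 -0.001 -0.0025 0 0 0" --pt "0 -0.001 -0.0025 0 0 0" --pt "0 0 0 0 0 0" --pt "0 0 0 0 0 0"

```text
time: 23.1
tcp_pos: [0.5482, -0.2106, 0.0781]
orientation: [[0.207, 0.083, -0.975], [0.978, -0.016, 0.206], [0.002, -0.996, -0.085]]
wrist_force: [1.0, -2.0, -1.0]
grip_width: 0.634
```

Run:
```python
from chk import *
s=st();fb(s);rel(s,(-.0,.0,0))
snap("h7",(270,110,160,130),(340,150,130,130))
overlay('o7')
```

```text
23.1 [ 0.5482 -0.2106  0.0781] 0.6336011107198076 F [ 0.96 -2.   -1.02] T [-0.28 -0.02  0.02]
[[0.207, 0.083, -0.975], [0.978, -0.016, 0.206], [0.002, -0.996, -0.085]] q [-0.    0.64  0.46  1.94 -0.53  0.59  2.17]
F in bed [ 0.67 -1.75 -1.56]
panel in bed mm [-0.7 -0.1  0.1] tilt -0.19 rx,rz [-0.04  0.04]
shift(before turn) [ 0.0002 -0.0003 -0.0013] turn [-0.0011  0.0001 -0.0003] shift(after turn) [ 0.0002 -0.0003 -0.0013]
```

View pics/o7a.png

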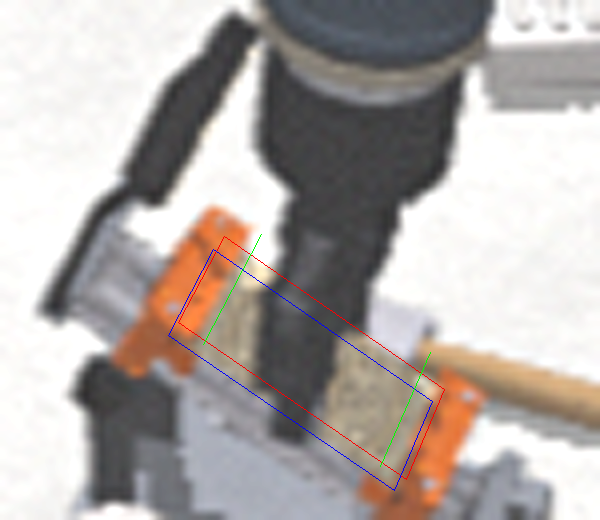

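Call:
drive_tool --pt "0 0 0 0 0 0" --pt "0 0 0 0 0 0" --pt "0 0 0 0 0 0" --pt "0 0 0 0 0 0" --pt "0 0 0 0 0 0" --pt "0 0 0 0 0 0" --gripper 1

```text
time: 23.8
tcp_pos: [0.5487, -0.2106, 0.0782]
orientation: [[0.207, 0.084, -0.975], [0.978, -0.016, 0.206], [0.002, -0.996, -0.086]]
wrist_force: [-0.2, 0.7, 0.2]
grip_width: 0.997
```

Call:
drive_tool --pt "0 -0.01 0.003 0 0 0" --pt "0 -0.02 0.005 0 0 0" --pt "0 -0.03 0.01 0 0 0" --pt "0 -0.04 0.015 0 0 0" --pt "0 -0.05 0.02 0 0 0" --pt "0 -0.05 0.03 0 0 0" --pt "0 -0.05 0.04 0 0 0" --pt "0 -0.02 0.05 0 0 0" --pt "0 0 0.05 0 0 0" --pt "0 0 0.03 0 0 0" --pt "0 0 0 0 0 0"

```text
time: 24.9
tcp_pos: [0.3844, -0.1763, 0.2272]
orientation: [[0.208, 0.085, -0.975], [0.978, -0.014, 0.207], [0.004, -0.996, -0.086]]
wrist_force: [0.8, -0.0, -0.0]
grip_width: 0.998
```

Run:
```python
from chk import *
s=st()
a=r.grab_frame("side");b=r.grab_frame("top")
cv2.imwrite("pics/f_s.png",crop(a,300,130,80,70,9));cv2.imwrite("pics/f_t.png",crop(b,375,180,65,65,9))
cv2.imwrite("pics/full_s.png",a["img"]);pickle.dump(a,open("sF.pkl","wb"));pickle.dump(b,open("tF.pkl","wb"))
```

```text
24.9 [ 0.3844 -0.1763  0.2272] 0.9981453524632081 F [ 0.84 -0.04 -0.03] T [0.03 0.07 0.02]
[[0.208, 0.085, -0.975], [0.978, -0.014, 0.207], [0.004, -0.996, -0.086]] q [-0.25  0.21  0.71  2.14 -0.23  0.77  1.96]
```

View pics/f_s.png

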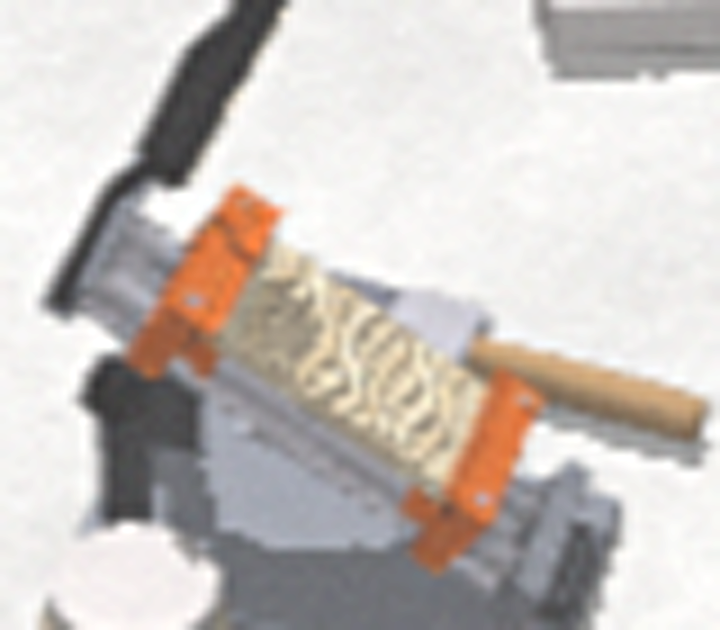

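View pics/f_t.png

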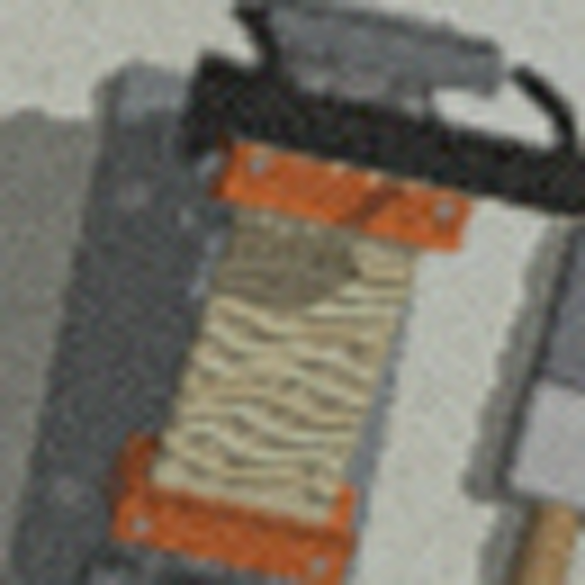

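View pics/full_s.png

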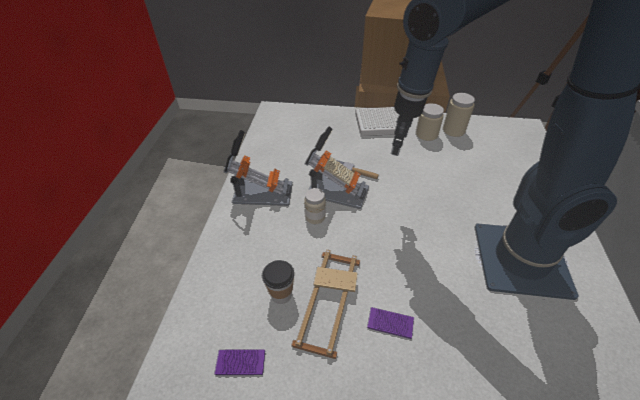

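Run:
```python
from h import *
a=load("sF.pkl");b=load("tF.pkl")
B=np.array([(140,526),(318,564),(260,163),(445,211)])/9+[375,180]-.45
A=np.array([(483,497),(525,402),(193,299),(246,205)])/9+[300,130]-.45
P=lambda f:f["mtx"]@np.linalg.inv(f["cam_to_world"])[:3]
X=cv2.triangulatePoints(P(a),P(b),A.T,B.T);X=(X[:3]/X[3]).T
Rb=bed();print(((X-SEAT)@Rb*1000).round(1))
# panel long edges in the top view, at the panel's top face plane (bed z=+4.5): ray/plane
def bedpt(p):
    n=Rb[:,2];q=SEAT+.0045*n;K=b["mtx"];T=b["cam_to_world"];uv=np.array(p)/9+[375,180]-.45
    d=T[:3,:3]@np.r_[(uv-K[:2,2])/np.diag(K)[:2],1];o=T[:3,3];return Rb.T@(o+d*((q-o)@n)/(d@n)-SEAT)*1000
for p in((233,215),(157,485),(415,255),(335,520)): print(p,bedpt(p).round(1))
o=load("side0.pkl");
for n,(x,y,w,h) in dict(jar=(295,190,40,40),cup=(258,255,42,50),plain=(308,262,55,30),brush=(358,163,30,22)).items():
    print(n,cv2.absdiff(a["img"][y:y+h,x:x+w],o["img"][y:y+h,x:x+w]).mean().round(2))
```

```text
[[-62.9  28.   10.4]
 [-63.9 -28.9   6.8]
 [ 61.   27.    8.4]
 [ 60.  -29.1   7.9]]
(233, 215) [42.4 29.3  4.5]
(157, 485) [-50.2  25.8   4.5]
(415, 255) [ 43.5 -25.8   4.5]
(335, 520) [-47.6 -29.6   4.5]
jar 3.83
cup 3.48
plain 4.11
brush 4.67
```

Run:
```python
from h import *
Rb=bed()
def bedpts(f,uv,z):
    n=Rb[:,2];q=SEAT+z*n;K=f["mtx"];T=f["cam_to_world"]
    d=np.c_[(uv-K[:2,2])/np.diag(K)[:2],np.ones(len(uv))]@T[:3,:3].T;o=T[:3,3]
    return (o+d*(((q-o)@n)/(d@n))[:,None]-SEAT)@Rb*1000
for nm in("tF.pkl","sF.pkl"):
    f=load(nm);im=f["img"]
    # rectify the bed plane z=4.5mm at 4 px/mm
    g=np.array([[-80,45],[80,45],[80,-45],[-80,-45]],float)
    W=SEAT+np.c_[g,np.full(4,4.5)]/1000@Rb.T
    H=cv2.getPerspectiveTransform(proj(f,W).astype(np.float32),np.float32([[0,0],[640,0],[640,360],[0,360]]))
    o=cv2.convertScaleAbs(cv2.warpPerspective(im,H,(640,360),flags=cv2.INTER_CUBIC),alpha=1.5 if nm[0]=="t" else 1)
    cv2.rectangle(o,(100,68),(540,292),(0,0,255),1)
    cv2.imwrite("pics/rect_"+nm[0]+".png",o)
```

```text
(no output)
```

View pics/rect_t.png

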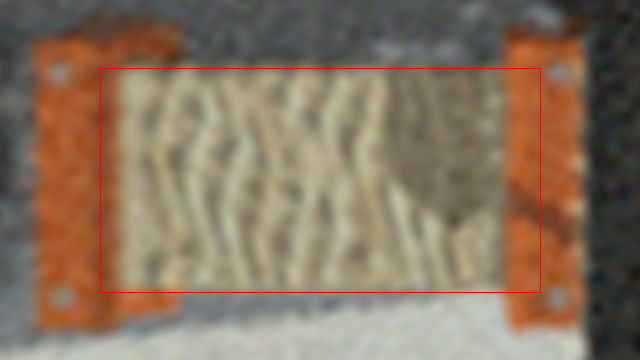

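View pics/rect_s.png

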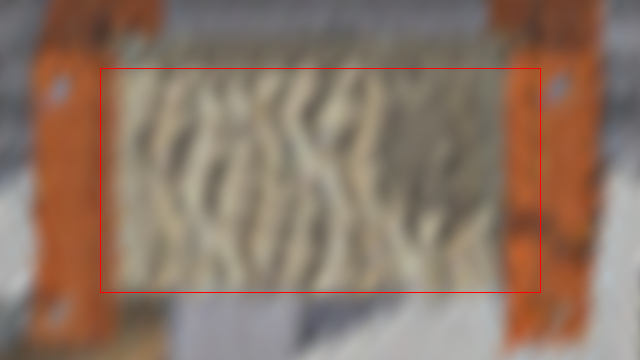

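```bash
python3 -c "
from cell import r
print(r.state()['time']);print(r.hand_in())"
```

```text
25.0
the job is handed in; nothing more can be done
None
```

The cream rippled panel is mounted in the nearest holder, ripples out, with both short edges under the orange lips. I handed the job in at 25 s with the gripper open and clear.

- **Regrasp:** A trial tilt over the holder stopped at about 25° on a joint limit. I put the panel back on the rack 13 mm farther from the cup and gripped it again with the tool leaned 25°.
- **Mounting:** I pushed the lower edge into the lower jaw and pressed it back about 22 mm by the force reading. I then lowered the upper edge past the upper lip, slid the panel up to the middle and let go. The load along the slope was about 0.7 N just before letting go.
- **Final check, panel:** Seen square-on, the panel matches the expected outline within about 1–2 mm and lies inside the ends of the jaws.
- **Final check, disagreement:** A rough estimate from hand-picked edge points suggested a 2° twist. The square-on view did not show it, so I went with that view. My estimates of how well the panel is centred between the jaws also differ, by about 1 mm down the slope and 1.5 mm up it.
- **Bystanders:** The jar, cup, plain panel and brush look the same as in the first pictures. No force reading during the moves showed a bump.

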